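# Empty the pail of grinding balls into the tray

## Task

The three grinding balls in the small pail are wanted in the metal tray. Lift the pail out of its wooden crate by the grip of its bail, stand it on the cork mat and let go of the bail; then take it by the tab on its bottom rim, tip it over low above the tray so that all the balls roll out into it without dropping hard, and stand the empty pail upright on the cork mat again. Do not touch the balls with the gripper, and leave the tape roll, the carton and the mug where they are.

Things in the scene. Friction and masses are not known exactly. Their poses are not given: they have to be found in the camera images.
- pail: Bare-metal pail: outer radius 54 mm at the bottom, 66 at the mouth, 115 high, wall 3, floor 5 mm thick; about 0.24 kg in all, balls 0.06 kg each. Origin: centre of its underside; z up its axis. The bottom-rim tab points along its -x; the bail's pivots lie at y = +-73 mm, 103 mm up. Starts on the crate's floor, tab roughly towards the robot and out of reach behind the crate's wall.
- tab: Steel tab on the pail's bottom rim, standing out along pail -x: 24 mm wide (y), 12 to 32 mm above the underside, end 88 mm from the axis, outer 30 mm clear of the wall. Frame = the pail's frame (underside centre); grasp at (-75, 0, 22) mm, across y, firmly (the pail hangs to one side). Wall and rim overhang it, so come in tilted about 40 deg, fingers pointing inward and down.
- bail_grip: Round wooden grip tube in the middle of the bail, 18 mm diameter, 76 mm long. Origin: its centre; its y axis runs along the tube and is parallel to the pail's y; 85 mm from the pivot line.
- bail (a joint): Angle of the bail, a wire arch on two pivots, rad: 0 = upright; positive leans to pail +x (grip at x = 85 mm * sin, z = 103 mm + 85 mm * cos in the pail's frame); range +-1.4. Light pivot friction (0.015 N m) holds it near where it is left; the pail swings about level under it when lifted.
- crate: Fixed open plywood crate, 172 x 150 mm outside (x, y), walls 60 mm high and 6 mm thick, floor 6 mm. Origin: centre of its underside.
- mat: Fixed square cork mat, 150 x 150 mm, 4 mm thick. Origin: centre of its underside. Crate and mat stand left and right in front of the robot, either way round.
- tray: Fixed shallow aluminium tray, 170 x 220 mm (x, y), walls 45 mm high and 5 mm thick (rounded top edge up to 49 mm), floor 5 mm with a dark rubber lining. Origin: centre of its underside.
- tape_roll: Bystander: roll of packing tape lying flat, 81 mm across, 48 mm high. Origin: centre of its underside.
- carton: Bystander: upright white carton, 68 x 69 mm, 170 mm high. Origin: centre of its underside.
- mug: Bystander: mug, 86 mm wide, 120 mm over the handle, 101 mm high. Origin: centre of its underside.
- ball_0: One of three alike white ceramic balls, 36 mm diameter, loose in the pail. The origin lies on its surface and turns with it: use the point.
- ball_0_center (a point): Centre of ball_0.
- ball_1: One of three alike white ceramic balls, 36 mm diameter, loose in the pail. The origin lies on its surface and turns with it: use the point.
- ball_1_center (a point): Centre of ball_1.
- ball_2: One of three alike white ceramic balls, 36 mm diameter, loose in the pail. The origin lies on its surface and turns with it: use the point.
- ball_2_center (a point): Centre of ball_2.

How it is judged:
On the way, in this order (a step that is already met when the one before it is completed fails the run):
1. The pail hangs by the grip of its bail, clear above the crate (height (world z) of pail above 0.062 m and contact force between the fingers and bail_grip above 0.5 N and angle between pail's own z axis and vertical below 0.6 rad), for 0.2 s.
2. The pail stands upright on the mat with the balls in it, the bail let go (horizontal distance between pail and mat below 0.05 m and height (world z) of pail below 0.012 m and angle between pail's own z axis and vertical below 0.1 rad and contact force between the fingers and bail_grip below 0.05 N and distance between each of ball_0_center, ball_1_center, ball_2_center and pail below 0.09 m), for 0.3 s.
3. The pail, gripped by the tab on its bottom rim, is tipped well over (angle between pail's own z axis and vertical above 1.4 rad and contact force between the fingers and tab above 0.5 N), for 0.2 s.
At the end, for the whole second after the job is handed in: All three balls lie inside the tray (centres within its walls and below their top), and the empty pail stands released and at rest on the mat, upright within 0.1 rad, its centre within 50 mm of the mat's (x of ball_0_center in the frame of tray between -0.085 and 0.085 m and y of ball_0_center in the frame of tray between -0.11 and 0.11 m and z of each of ball_0_center, ball_1_center, ball_2_center in the frame of tray below 0.045 m and x of ball_1_center in the frame of tray between -0.085 and 0.085 m and y of ball_1_center in the frame of tray between -0.11 and 0.11 m and x of ball_2_center in the frame of tray between -0.085 and 0.085 m and y of ball_2_center in the frame of tray between -0.11 and 0.11 m and horizontal distance between pail and mat below 0.05 m and height (world z) of pail below 0.012 m and angle between pail's own z axis and vertical below 0.1 rad and linear speed of pail below 0.02 m/s); the robot touches nothing.
It fails at once if The gripper touches a ball (contact force between the fingers and ball_0 above 0.3 N or contact force between the fingers and ball_1 above 0.3 N or contact force between the fingers and ball_2 above 0.3 N).
It fails at once if A ball drops hard (faster than 1.8 m/s, a fall of some 16 cm) (linear speed of any of ball_0, ball_1, ball_2 above 1.8 m/s).
It fails at once if The tape roll, carton or mug is shifted more than 25 mm (distance of any of tape_roll, carton, mug from where it was at the start of the episode above 0.025 m).
It also fails if it takes over 72 s, if anything falls off the work surface, if the arm or the gripper's body presses on something with over 40 N, if the wrist force passes 120 N, or if a joint passes its speed limit or range.

## Robot

A 7-joint arm with a two-finger parallel gripper is mounted at the origin on a cart in front of the work surface, level with it; the furniture and walls round the work are solid. World frame = base frame: x ahead of the robot, y to its left, z up, the work surface at z = 0. Lengths are in m, angles in rad, forces in N, time in s.
With the tool pointing down it reaches from about 0.4 to 0.875 m from the base axis. Payload 19.3 kg.
Tool frame: the origin (TCP) lies on the centre line of the jaws, within the pads' length; the fingertips stand 11 mm ahead of it and the grasp point (between the pads) lies 8 mm behind it; y points along the fingers, x is the direction in which the jaws open and shut, and the axes are right-handed (so a half turn about y gives the same grasp; the last joint's range is limited). The gripper opens to 85 mm and grips with 20 to 120 N. Pads are 22 mm wide; open, the fingers measure 114 mm over their backs; the gripper's body (76 mm by 85 mm) begins 54 mm behind the grasp point. The pads swing forward as they close: fully open they stand 13 mm farther back than shut.
Start: joints at [1.166, 0.521, -0.036, 1.599, 0.021, 1.021, -0.113], TCP at [0.205, -0.59, 0.242] pointing down, gripper open.
Joint ranges: [-2.91, 2.91], [-0.3, 2.13], [-1.5, 1.42], [0.17, 2.43], [-1.26, 4.41], [0.16, 1.93], [-2.52, 2.52]. Speed limits (rad/s): [1.89, 1.89, 2.39, 2.39, 3.01, 3.01, 3.01].

## Interface

Orientations are given as [roll, pitch, yaw] about the fixed x, y, z axes, in that order (R = Rz(yaw) Ry(pitch) Rx(roll)).
In Python, from workcell import monitor, cams, bot gives the robot as it stands.
- The arm moves only by the tool send_rows, never from a script. Its argument "series" is text: rows parted by semicolons, each of 7 numbers parted by spaces: the turn, a rotation vector about the tool's x, y, z in rad, then the shift along the tool's x, y, z in mm, then the opening, from 0 (shut) to 1 (fully open). In form: ax ay az tx ty tz claw; .... A call has 1 to 20 rows; each row is the pose to reach, as a shift and turn from the pose commanded when the call began, along the tool's axes at that moment; what a row does not reach only later rows make up. A row lasts 1/12 s, in which the tool goes at most 41.7 mm and 7.16 degrees, less where a joint would pass 70% of its speed; a pose out of reach is approached as far as the arm can. A call with a gripper value outside its range is refused whole. The fingers move at their own pace and stop on an object; "force" is the grip in N (left out, the last holds). Time passes only in rows, so rows that repeat a pose let the fingers close. It gives the time, the measured TCP pose, the force and the opening at its end, in the units of the state.
- monitor.observe(): the state, without advancing time (a new reading comes with each control period).
- cams.grab_frame(name): name is "scene" or "top" or "wrist"; returns the picture (480x640x3 uint8, red, green, blue); there is no depth.
- cams.get_calibration(name): a dict with "mtx" (3x3 intrinsics, pixels), "k1" (the pictures are not rectified: a ray, as slopes to the right and down, at radius r is drawn at 1 + k1 r^2 times it, then the intrinsics apply), "origin" and "attitude" of the camera in the world. Camera axes: x right, y down, z forward; pixel columns grow to the right and rows downward; lengths in m; the calibration is good to about 2 mm. A picture is of the moment at which its call begins: read the wrist's pose just before it. get_calibration takes no time and is no camera call; for the wrist camera it gives the pose at the moment of the call.
- bot.job_done(): hands the job in, once; it reports no verdict.
The state is a dict: "clock": time; "qpos": joint angles; "qd": joint speeds; "joint_efforts": joint torques, N m; "position": TCP position; "tool_rot": TCP orientation; "force": force on the tool from outside, world axes, zero at the start; "moment": the same for the moment, N m; "grip_width": finger opening in m.
Only numpy, scipy, OpenCV 4.12 (cv2) and the standard library are available. Lean on these libraries where they do the work, as an engineer would, in place of code of your own. Each camera call takes 0.05 s, during which the arm holds its last target.

## Working session

There is one attempt and no reset: what is moved stays moved. The work goes in short steps, Python scripts to look and compute and a tool call to move; the robot and the scene stay as the last step left them, time stands still between calls to the robot, and variables do not carry over. Pictures are saved under pics/ and viewed, and the job is handed in when it is done.

Besides the shell and the picture viewer there is one more tool, called after "Request:" as a command line: name --argument value ..., lists and objects as JSON in quotes. send_rows: Moves the arm, as the interface text tells. Its arguments: {"type":"object","properties":{"series":{"type":"string"},"force":{"type":"number"}},"required":["series"]}

```bash
ls; mkdir -p pics
cat > h.py <<'E'
import numpy as np, cv2
from scipy.spatial.transform import Rotation as R
from workcell import monitor, cams, bot
E
python3 - <<'E'
from h import *
s=monitor.observe()
for k,v in s.items(): print(k,np.round(v,4) )
for n in ["scene","top","wrist"]:
    print(n,cams.get_calibration(n))
    cv2.imwrite(f"pics/{n}0.png",cams.grab_frame(n)[:,:,::-1])
E
```

```text
pics
clock 0.0
qpos [ 1.1658  0.522  -0.0363  1.6     0.0212  1.0211 -0.1128]
qd [ 0.0017  0.0011  0.0005  0.0007 -0.0004 -0.0027 -0.0009]
joint_efforts [ 2.00000e-04 -9.27121e+01  1.98000e+00 -3.69940e+01  1.78000e-02
  8.10000e-03 -0.00000e+00]
position [ 0.2052 -0.59    0.2417]
tool_rot [-1.5708e+00  1.1000e-03 -1.2360e+00]
force [-1.3751  0.506   0.3788]
moment [ 0.0243 -0.0462 -0.0166]
grip_width 0.0854
scene {'mtx': array([[464.58573917,   0.        , 311.01446531],
       [  0.        , 464.58573917, 240.05291756],
       [  0.        ,   0.        ,   1.        ]]), 'k1': -0.023407004412110844, 'origin': array([ 0.16989855, -0.46962656,  0.86246639]), 'attitude': array([-2.42155889, -0.01892506, -0.70007484])}
top {'mtx': array([[454.61578936,   0.        , 318.48270285],
       [  0.        , 454.61578936, 243.08147765],
       [  0.        ,   0.        ,   1.        ]]), 'k1': -0.1192244111875944, 'origin': array([0.44897158, 0.02228449, 0.97357995]), 'attitude': array([-2.99072671, -0.05018805, -1.55358365])}
wrist {'mtx': array([[414.31065477,   0.        , 320.77598314],
       [  0.        , 414.31065477, 242.6945486 ],
       [  0.        ,   0.        ,   1.        ]]), 'k1': -0.078271634658925, 'origin': array([ 0.2720323 , -0.56734275,  0.3743266 ]), 'attitude': array([ 2.85844400e+00,  2.03832444e-03, -1.23659533e+00])}
```

View pics/scene0.png

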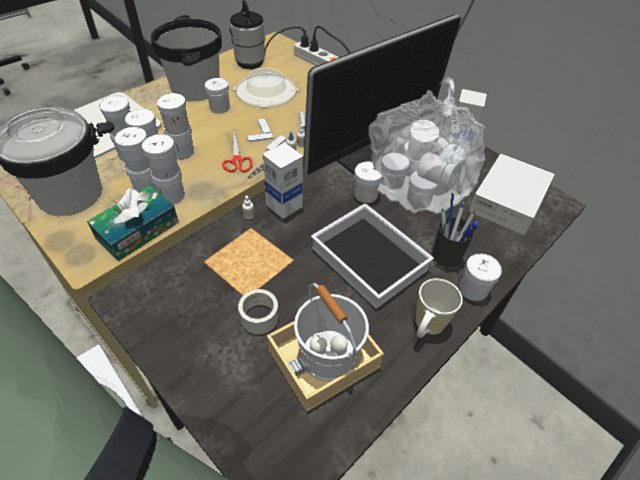

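View pics/top0.png

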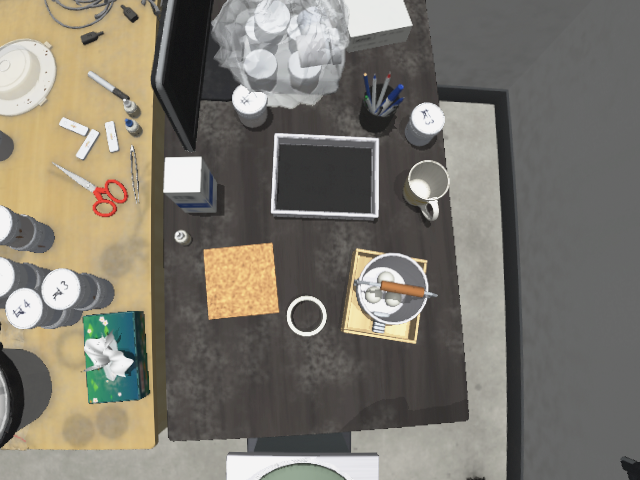

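The top view shows the crate with the pail at about (390,290), the mat at (241,281), the tape roll at (307,316), the tray at (326,176), the carton at (185,185) and the mug at (427,183). In the scene view the orange-brown grip is at about (331,302). Next I'll zoom in and take pixels.

Run:
```python
import cv2
a=cv2.imread('pics/top0.png'); b=cv2.imread('pics/scene0.png')
cv2.imwrite('pics/topc.png',cv2.resize(a[225:355,330:450],None,fx=4.6,fy=4.6,interpolation=cv2.INTER_CUBIC))
cv2.imwrite('pics/scenec.png',cv2.resize(b[270:415,255:395],None,fx=4.1,fy=4.1,interpolation=cv2.INTER_CUBIC))
```

```text
(no output)
```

View pics/topc.png

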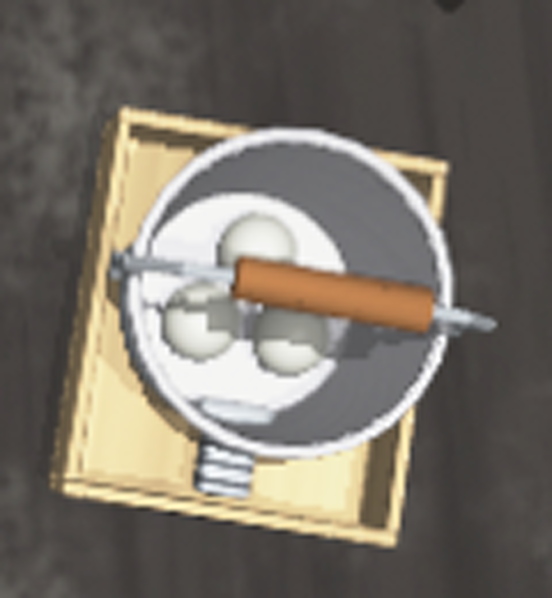

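View pics/scenec.png

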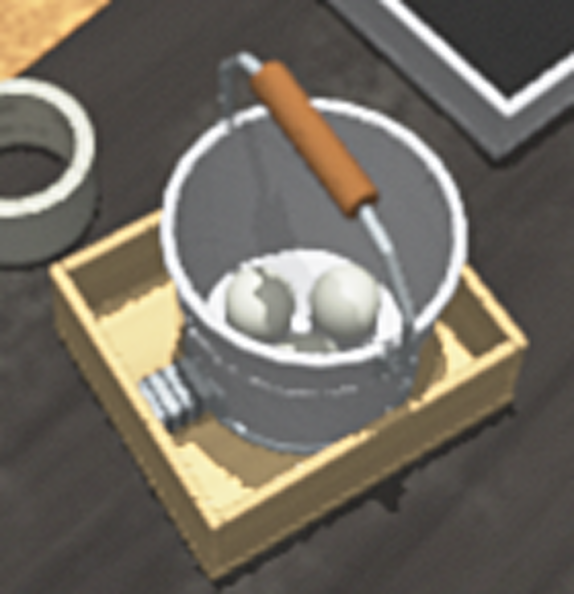

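```bash
cat >> h.py <<'E'
def ray(n,uv,cal=None):
    c=cal or cams.get_calibration(n); K=c['mtx']
    m=[(uv[0]-K[0,2])/K[0,0],(uv[1]-K[1,2])/K[1,1]]
    rd=np.hypot(*m); r=rd
    for _ in range(20): r=rd/(1+c['k1']*r*r)
    f=r/rd if rd>0 else 1
    d=R.from_euler('xyz',c['attitude']).apply([m[0]*f,m[1]*f,1.])
    return np.array(c['origin']),d/np.linalg.norm(d)
def onz(n,uv,z,cal=None):
    o,d=ray(n,uv,cal); return o+d*(z-o[2])/d[2]
def tri(n1,u1,n2,u2,c1=None,c2=None):
    o1,d1=ray(n1,u1,c1); o2,d2=ray(n2,u2,c2)
    A=np.c_[d1,-d2]; t=np.linalg.lstsq(A,o2-o1,rcond=None)[0]
    p,q=o1+t[0]*d1,o2+t[1]*d2
    return (p+q)/2,np.linalg.norm(p-q)
def proj(n,P,cal=None):
    c=cal or cams.get_calibration(n)
    p=R.from_euler('xyz',c['attitude']).inv().apply(np.array(P)-c['origin'])
    m=p[:2]/p[2]; m=m*(1+c['k1']*(m@m)); K=c['mtx']
    return np.array([K[0,0]*m[0]+K[0,2],K[1,1]*m[1]+K[1,2]])
def orange(img,roi=None):
    h=cv2.cvtColor(img,cv2.COLOR_BGR2HSV)
    m=cv2.inRange(h,(5,130,60),(16,255,230))
    if roi:
        z=np.zeros_like(m); x0,y0,x1,y1=roi; z[y0:y1,x0:x1]=m[y0:y1,x0:x1]; m=z
    n,l,s,_=cv2.connectedComponentsWithStats(m)
    return (l==1+np.argmax(s[1:,4])).astype(np.uint8)
def ends(m):
    c=max(cv2.findContours(m,cv2.RETR_EXTERNAL,cv2.CHAIN_APPROX_NONE)[0],key=cv2.contourArea)
    b=cv2.boxPoints(cv2.minAreaRect(c))
    d01=np.linalg.norm(b[0]-b[1]); d12=np.linalg.norm(b[1]-b[2])
    return ((b[0]+b[1])/2,(b[2]+b[3])/2) if d01<d12 else ((b[1]+b[2])/2,(b[3]+b[0])/2)
E
python3 - <<'E'
from h import *
a=cv2.imread('pics/top0.png'); b=cv2.imread('pics/scene0.png')
ea=ends(orange(a,(340,250,450,320))); eb=ends(orange(b,(290,270,380,350)))
print(ea,eb)
ea=sorted(ea,key=lambda p:p[0]); eb=sorted(eb,key=lambda p:p[0])
G=[]
for p,q in zip(ea,eb):
    P,e=tri('top',p,'scene',q); G.append(P); print('end',P,e)
G=np.array(G); c=G.mean(0); d=G[0]-G[1]; print('grip',c,'len',np.linalg.norm(d),'yaw',np.degrees(np.arctan2(-d[0],d[1])), d)
# crate corners top (z=.06)
cr=[onz('top',(330+x/4.6,225+y/4.6),.06) for x,y in [(123,108),(449,160),(395,545),(62,490)]]
cr=np.array(cr); print('crate',cr.round(4).tolist(),cr.mean(0)); print(np.linalg.norm(np.diff(cr,axis=0),axis=1))
e=cr[0]-cr[3]; print('crate yaw',np.degrees(np.arctan2(e[1],e[0])))
# pail mouth, circle in crop: left 122..453 x, 128..458 y (outer)
mp=np.array([onz('top',(330+x/4.6,225+y/4.6),.121) for x,y in [(122,295),(453,295),(290,128),(285,459)]])
print('mouth',mp.round(4).tolist(), mp[:2].mean(0)[:2],mp[2:].mean(0)[:2])
sc=np.array([onz('scene',(255+x/4.1,270+y/4.1),.121) for x,y in [(160,225),(468,225),(317,98),(305,365)]])
print('mouth scene',sc.round(4).tolist(),[(sc[:,i].max()+sc[:,i].min())/2 for i in (0,1)])
print('tab end',onz('top',(330+224/4.6,225+497/4.6),.032), onz('scene',(255+165/4.1,270+402/4.1),.028))
h=cv2.cvtColor(a,cv2.COLOR_BGR2HSV)
m=cv2.inRange(h,(8,80,120),(25,255,255)); z=m*0; z[230:330,195:290]=m[230:330,195:290]
z=cv2.morphologyEx(z,cv2.MORPH_CLOSE,np.ones((3,3)))
c=max(cv2.findContours(z,0,1)[0],key=cv2.contourArea); bx=cv2.boxPoints(cv2.minAreaRect(c)); mt=np.array([onz('top',p,.004) for p in bx])
print('mat',bx.round(1).tolist(),mt.round(4).tolist(),mt.mean(0),np.linalg.norm(np.diff(mt,axis=0),axis=1))
for p in [(306.5,316)]: print('tape',onz('top',p,.048))
cv2.imwrite('pics/trayc.png',cv2.resize(a[120:235,160:455],None,fx=2.7,fy=2.7,interpolation=cv2.INTER_CUBIC))
E
```

```text
(array([381.04, 284.78], dtype=float32), array([423.10403, 292.428  ], dtype=float32)) (array([318.32, 286.26], dtype=float32), array([343.52002, 319.86   ], dtype=float32))
end [ 0.49668204 -0.12296937  0.19824338] 0.002478316888874977
end [ 0.48576409 -0.19877644  0.1935656 ] 0.00033883517261857043
grip [ 0.49122307 -0.16087291  0.19590449] len 0.07673196997954224 yaw -8.19554417750016 [0.01091795 0.07580707 0.00467778]
crate [[0.5796, -0.0996, 0.06], [0.5595, -0.2472, 0.06], [0.3893, -0.2209, 0.06], [0.4119, -0.0741, 0.06]] [ 0.48508519 -0.16046178  0.06      ]
[0.1489773  0.172257   0.14855976]
crate yaw -8.642748723683258
mouth [[0.4936, -0.0915, 0.121], [0.4958, -0.2301, 0.121], [0.5641, -0.1616, 0.121], [0.4278, -0.159, 0.121]] [ 0.4946762  -0.16076633] [ 0.49598095 -0.16028484]
mouth scene [[0.4426, -0.1195, 0.121], [0.549, -0.2072, 0.121], [0.5425, -0.1129, 0.121], [0.4473, -0.2116, 0.121]] [np.float64(0.49578696391551896), np.float64(-0.16226673436915276)]
tab end [ 0.40842913 -0.15014341  0.032     ] [ 0.41880018 -0.15152602  0.028     ]
mat [[201.1999969482422, 248.8000030517578], [271.8999938964844, 241.89999389648438], [278.79998779296875, 312.6000061035156], [208.10000610351562, 319.5]] [[0.5787, 0.2276, 0.004], [0.5974, 0.0764, 0.004], [0.447, 0.0573, 0.004], [0.4292, 0.2056, 0.004]] [0.51307956 0.1417337  0.004     ] [0.15235278 0.15161664 0.14934773]
tape [ 4.41329579e-01 -1.49220566e-04  4.80000000e-02]
```

View pics/trayc.png

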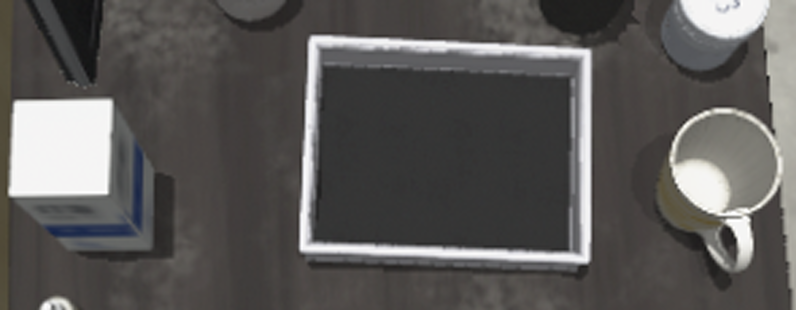

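```bash
cat >> h.py <<'E'
import json
def pose():
    s=monitor.observe(); 
    with open('log.jsonl','a') as f: f.write(json.dumps({k:np.array(v).tolist() for k,v in s.items()})+'\n')
    return np.array(s['position']),R.from_euler('xyz',s['tool_rot']),s
def rel(P,Rw):
    p,r,s=pose()
    print('turn',(r.inv()*Rw).as_rotvec().round(4),'shift mm',(r.inv().apply(np.array(P)-p)*1000).round(1))
def toolR(xh,tilt=0,th=0):
    """tool x heading xh (deg) horizontal; pointing down, tilted about x so that finger dir = down rotated"""
    return R.from_euler('z',xh,degrees=True)*R.from_euler('x',-90,degrees=True)
E
python3 - <<'E'
from h import *
tr=np.array([onz('top',(160+x/2.7,120+y/2.7),.047) for x,y in [(309,36),(591,48),(588,264),(301,253)]])
print(tr.round(4).tolist(),tr.mean(0),np.linalg.norm(np.diff(tr,axis=0),axis=1))
e=tr[0]-tr[3];print(np.degrees(np.arctan2(e[1],e[0])))
ct=np.array([onz('top',(160+x/2.7,120+y/2.7),.17) for x,y in [(12,99),(112,98),(111,196),(9,195)]]);print('carton',ct.round(3).tolist())
mg=np.array([onz('top',(160+x/2.7,120+y/2.7),.101) for x,y in [(669,160),(782,160),(725,108),(725,218),(740,272)]]);print('mug',mg.round(3).tolist())
rel([0.491,-0.161,0.26],toolR(-8))
rel([0.491,-0.161,0.188],toolR(-8))
E
```

```text
[[0.8271, 0.0771, 0.047], [0.8256, -0.1493, 0.047], [0.6477, -0.1456, 0.047], [0.6501, 0.077, 0.047]] [ 0.73760531 -0.0352147   0.047     ] [0.22637357 0.17799249 0.22258222]
0.02986751364185099
carton [[0.726, 0.271, 0.17], [0.728, 0.203, 0.17], [0.659, 0.199, 0.17], [0.658, 0.268, 0.17]]
mug [[0.717, -0.198, 0.101], [0.721, -0.285, 0.101], [0.76, -0.242, 0.101], [0.674, -0.24, 0.101], [0.633, -0.25, 0.101]]
turn [-5.0000e-04 -1.0964e+00 -8.0000e-04] shift mm [-311.4  -17.9  410.9]
turn [-5.0000e-04 -1.0964e+00 -8.0000e-04] shift mm [-311.3   54.1  410.9]
```

Request:
send_rows --series "0 -0.12 0 -30 -10 40 1; 0 -0.24 0 -60 -18 80 1; 0 -0.36 0 -90 -18 120 1; 0 -0.48 0 -125 -18 160 1; 0 -0.6 0 -155 -18 205 1; 0 -0.72 0 -190 -18 245 1; 0 -0.84 0 -220 -18 290 1; 0 -0.93 0 -250 -18 330 1; 0 -1.02 0 -280 -18 370 1; 0 -1.096 0 -311 -18 411 1; 0 -1.096 0 -311 -18 411 1; 0 -1.096 0 -311 -18 411 1; 0 -1.096 0 -311 -18 411 1; 0 -1.096 0 -311 -18 411 1; 0 -1.096 0 -311 -18 411 1" --force 40

```text
clock: 1.4
position: [0.4916, -0.1607, 0.26]
tool_rot: [-1.571, 0.001, -0.138]
force: [-0.5, -0.5, -0.7]
grip_width: 0.0857
```

Run:
```python
from h import *
p,r,s=pose(); print(s['clock'],np.round(s['qpos'],3),p,s['tool_rot'],s['force'])
rel([0.491,-0.161,0.188],toolR(-8))
cv2.imwrite("pics/wrist1.png",cams.grab_frame("wrist")[:,:,::-1])
```

```text
1.4 [ 0.554  0.358 -0.453  1.843  0.185  0.982 -0.116] [ 0.49157424 -0.16065089  0.26004035] [-1.57057749e+00  5.12077401e-04 -1.37950244e-01] [-0.46884419 -0.51806722 -0.73229271]
turn [-0.0002  0.0017 -0.0005] shift mm [-0.5 72.  -0.4]
```

View pics/wrist1.png

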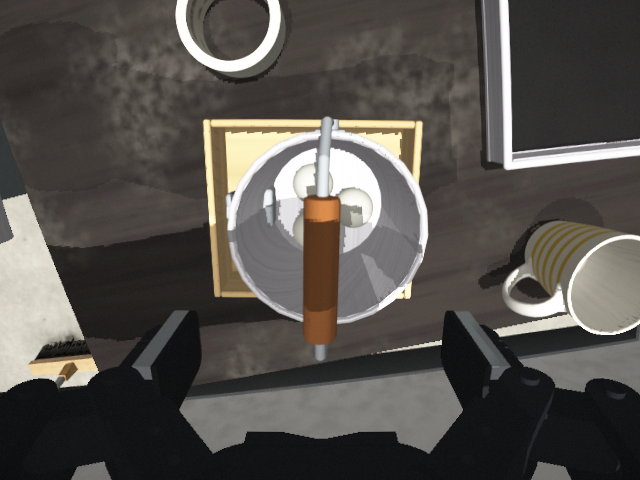

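The bar at (321,270) is centred between the fingers, which sit at about columns 165 and 475. I'll descend and grip.

Request:
send_rows --series "0 0 0 0 25 0 1; 0 0 0 0 50 0 1; 0 0 0 0 65 0 1; 0 0 0 0 72 0 1; 0 0 0 0 72 0 1; 0 0 0 0 72 0 0; 0 0 0 0 72 0 0; 0 0 0 0 72 0 0; 0 0 0 0 72 0 0; 0 0 0 0 72 0 0; 0 0 0 0 72 0 0; 0 0 0 0 72 0 0; 0 0 0 0 72 0 0" --force 60

```text
clock: 2.53
position: [0.4916, -0.1616, 0.1889]
tool_rot: [-1.571, -0.001, -0.14]
force: [-1.7, 0.7, 6.6]
grip_width: 0.0162
```

Run:
```python
from h import *
p,r,s=pose(); print(s['clock'],np.round(s['qpos'],3),p,s['tool_rot'],s['force'],s['grip_width'])
```

```text
2.5333 [ 0.529  0.448 -0.428  1.919  0.248  0.825 -0.171] [ 0.49162663 -0.16163376  0.18885089] [-1.57100542e+00 -8.14841375e-04 -1.40260584e-01] [-1.65633395  0.66884843  6.59833229] 0.016150928427375335
```

Request:
send_rows --series "0 0 0 0 -4 0 0; 0 0 0 0 -10 0 0; 0 0 0 0 -18 0 0; 0 0 0 0 -28 0 0; 0 0 0 0 -38 0 0; 0 0 0 0 -48 0 0; 0 0 0 0 -58 0 0; 0 0 0 0 -68 0 0; 0 0 0 0 -78 0 0; 0 0 0 0 -88 0 0; 0 0 0 0 -95 0 0; 0 0 0 0 -98 0 0; 0 0 0 0 -100 0 0; 0 0 0 0 -100 0 0; 0 0 0 0 -100 0 0; 0 0 0 0 -100 0 0"

```text
clock: 3.87
position: [0.4912, -0.1615, 0.2879]
tool_rot: [-1.571, 0.001, -0.14]
force: [-0.8, 0.3, -3.5]
grip_width: 0.0162
```

```bash
python3 - <<'E'
from h import *
p,r,s=pose(); print(s['clock'],np.round(s['qpos'],3),p,s['tool_rot'],s['force'],s['grip_width'])
cv2.imwrite("pics/scene2.png",cams.grab_frame("scene")[:,:,::-1])
E
cat log.jsonl | wc -l
```

```text
3.8667 [ 0.564  0.328 -0.46   1.808  0.166  1.044 -0.098] [ 0.49116698 -0.16149653  0.28785988] [-1.57060526e+00  7.40459864e-04 -1.40003585e-01] [-0.75573859  0.3036526  -3.53943569] 0.016172532948130168
6
```

View pics/scene2.png

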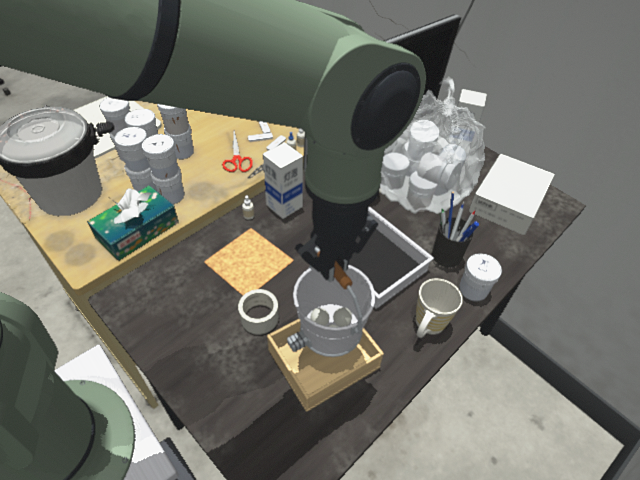

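```bash
cat > kin.py <<'E'
import numpy as np, json, itertools
from scipy.spatial.transform import Rotation as R
from scipy.optimize import least_squares
def fk(q,par,sg):
    b,h,d1,d2,d3,a1,a2,a3,y7,th=par
    e=lambda ax,a:R.from_euler(ax,a)
    r=e('z',sg[0]*q[0]+b); p=np.array([0,0,h])+r.apply([a1,0,0])
    r=r*e('y',q[1])*e('z',sg[1]*q[2]); p=p+r.apply([a2,0,d1])
    r=r*e('y',q[3])*e('z',sg[2]*q[4]); p=p+r.apply([a3,0,d2])
    r=r*e('y',q[5])*e('z',sg[3]*q[6]+y7); p=p+r.apply([0,0,d3])
    # tool: fingers along local z => tool y = local z
    T=R.from_matrix(np.array([[1,0,0],[0,0,-1],[0,1,0]]))
    return p,r*T
def load():
    L=[json.loads(l) for l in open('log.jsonl')]; return L
def fit(L):
    best=None
    for sg in itertools.product([1,-1],repeat=4):
        def f(x):
            o=[]
            for s in L:
                p,r=fk(s['qpos'],x,sg); rr=R.from_euler('xyz',s['tool_rot'])
                o+=list((p-s['position'])*1); o+=list((rr.inv()*r).as_rotvec()*0.5)
            return np.r_[o,np.array(x[5:8])*1e-3, (x[1]-.3)*1e-3]
        for y0 in (0,np.pi/2,np.pi,-np.pi/2):
            for b0 in (0,-2.4,1.57,-1.57,3.14):
                s=least_squares(f,[b0,.3,.4,.4,.3,0,0,0,y0,0])
                if best is None or s.cost<best[0]: best=(s.cost,s.x,sg,f(s.x))
    return best
if __name__=='__main__':
    b=fit(load()); print(b[0],b[1].round(4),b[2]); print(np.abs(b[3]).max(),b[3].round(4))
    json.dump([b[1].tolist(),b[2]],open('kin.json','w'))
E
python3 kin.py
```

```text
2.1413967461604977e-06 [-9.4000e-02  4.5600e-01  5.3300e-01  4.3140e-01  4.6490e-01  1.8300e-02
 -2.9900e-02  4.0000e-04 -3.2356e+00  0.0000e+00] (-1, -1, -1, -1)
0.0015556578626645667 [-0.0002 -0.0003  0.0001  0.     -0.      0.     -0.0002 -0.0003  0.0001
  0.     -0.      0.     -0.0001  0.0001 -0.0004  0.      0.     -0.
 -0.0001  0.0001 -0.0004  0.      0.     -0.      0.0002  0.0003  0.0016
 -0.     -0.      0.     -0.0001  0.0001 -0.001   0.      0.     -0.
  0.     -0.      0.      0.0002]
```

```bash
cat >> kin.py <<'E'
LO=np.array([-2.91,-.3,-1.5,.17,-1.26,.16,-2.52]);HI=np.array([2.91,2.13,1.42,2.43,4.41,1.93,2.52])
try: PAR,SG=json.load(open('kin.json'))
except Exception: pass
def ik(P,Rt,q0,m=0.06,reg=1e-3):
    def f(q):
        p,r=fk(q,PAR,SG); return np.r_[(p-P)*10,(Rt.inv()*r).as_rotvec()*3,(q-q0)*reg]
    s=least_squares(f,np.clip(q0,LO+m+1e-6,HI-m-1e-6),bounds=(LO+m,HI-m),max_nfev=60)
    p,r=fk(s.x,PAR,SG); return s.x,np.linalg.norm(p-P),(Rt.inv()*r).magnitude()
def tabpose(Pp,Rp,t,sgn,gx=-.075):
    """pail underside centre Pp, pail rot Rp, tilt t rad -> TCP pose"""
    f=np.array([np.sin(t),0,-np.cos(t)]); x=np.array([0,sgn,0.]); z=np.cross(x,f)
    Rt=Rp*R.from_matrix(np.c_[x,f,z])
    return Pp+Rp.apply([gx,0,.022])+Rt.apply([0,.008,0]),Rt
E
cat > search.py <<'E'
from kin import *
rng=np.random.default_rng(0)
q0=np.array([0.2,.5,-.2,1.7,.1,.9,-.1]); seeds=[q0]+[LO+.1+(HI-LO-.2)*rng.random(7) for _ in range(10)]
def feas(P,Rt):
    for s in seeds:
        q,e,a=ik(P,Rt,s)
        if e<1e-3 and a<5e-3: return q
    return None
import sys
mat=np.array([.513,.142,.004])
print('grasp')
for t in (40,50):
  for sg in (1,-1):
    for ph in range(-180,180,30):
      q=feas(*tabpose(mat,R.from_euler('z',ph,degrees=True),np.radians(t),sg))
      if q is not None: print(t,sg,ph,q.round(2))
print('pour')
for th in (95,110):
 for t in (45,):
  for sg in (1,-1):
   for ps in range(-180,180,30):
      Rp=R.from_euler('z',ps,degrees=True)*R.from_euler('y',th,degrees=True)
      # pail centre of tray: mouth lip roughly; put pail mid axis at tray centre, za .135
      c=np.array([.737,-.035,.14]); Pp=c-Rp.apply([0,0,.06])
      q=feas(*tabpose(Pp,Rp,np.radians(t),sg))
      if q is not None: print(th,t,sg,ps,q.round(2))
E
time python3 search.py
```

```text
grasp
40 1 -180 [-0.33  1.35  0.25  0.8  -0.31  1.72 -1.69]
40 1 -150 [-0.5   1.34  0.11  0.8   0.01  1.69 -1.49]
40 1 -120 [-0.73  1.24  0.12  1.05  0.19  1.48 -1.25]
40 1 -90 [-0.91  1.09  0.05  1.44  0.47  1.18 -1.18]
40 1 -60 [-0.99  0.96 -0.08  1.88  0.94  0.91 -1.34]
40 1 -30 [-0.84  0.96 -0.4   2.32  1.69  1.03 -1.76]
40 1 60 [ 1.07  1.25 -0.96  2.33  2.    0.23  1.18]
40 1 90 [ 0.28  0.95  0.07  1.89 -0.94  0.89 -1.98]
40 1 120 [ 0.03  1.1   0.23  1.45 -0.7   1.27 -1.98]
40 1 150 [-0.14  1.24  0.24  1.07 -0.49  1.54 -1.89]
40 -1 -180 [-0.11  1.37 -0.47  0.8   0.28  1.71  1.13]
40 -1 -150 [-0.34  1.37 -0.43  0.8   0.44  1.75  1.41]
40 -1 -120 [-0.49  1.28 -0.48  1.05  0.67  1.62  1.58]
40 -1 -90 [-0.82  1.09 -0.1   1.44  0.59  1.23  1.87]
40 -1 -60 [-1.02  0.96 -0.03  1.88  0.9   0.88  1.83]
40 -1 -30 [-1.13  0.91 -0.01  2.33  1.7   0.71  1.33]
40 -1 60 [ 1.11  1.32 -1.04  2.33  1.88  0.32 -1.83]
40 -1 90 [ 0.73  1.07 -0.62  1.89 -0.17  0.59  0.47]
40 -1 120 [ 0.43  1.15 -0.51  1.45 -0.05  1.08  0.65]
40 -1 150 [ 0.16  1.28 -0.52  1.06  0.13  1.47  0.83]
50 1 -120 [-0.75  1.41
[... 1777 characters left out ...]
2.15  2.3   0.42 -2.41]
110 45 1 -120 [ 0.9   1.07 -0.63  1.64 -0.82  0.86  0.64]
110 45 1 -90 [ 0.66  1.28 -0.59  0.98 -0.43  1.51  0.45]
110 45 1 90 [-0.57  1.16  0.03  1.11  0.92  1.59  2.24]
110 45 1 120 [-0.76  0.93  0.21  1.75  1.25  1.05  2.03]
110 45 1 150 [-0.72  0.83  0.3   2.24  2.22  0.91  1.41]
110 45 -1 -150 [ 1.24  1.46 -1.35  2.15  2.52  0.33  0.46]
110 45 -1 -120 [ 0.59  0.96 -0.1   1.64 -1.2   1.18 -2.26]
110 45 -1 -90 [ 0.42  1.22  0.05  0.98 -0.94  1.72 -2.43]
110 45 -1 90 [-0.7   1.18  0.34  1.11  0.7   1.47 -0.78]
110 45 -1 120 [-0.71  0.93  0.13  1.75  1.29  1.1  -1.13]
110 45 -1 150 [-0.32  0.83 -0.26  2.24  2.15  1.24 -1.47]
real	1m17.637s
user	1m17.879s
sys	0m0.188s
```

Run:
```python
from h import *
from kin import *
b=cv2.imread('pics/scene0.png'); h=cv2.cvtColor(b,cv2.COLOR_BGR2HSV)
m=cv2.inRange(h,(8,80,120),(25,255,255)); z=m*0; z[222:300,200:298]=m[222:300,200:298]
z=cv2.morphologyEx(z,cv2.MORPH_CLOSE,np.ones((3,3)))
c=max(cv2.findContours(z,0,1)[0],key=cv2.contourArea); M=cv2.moments(c)
print('mat scene centre',onz('scene',(M['m10']/M['m00'],M['m01']/M['m00']),.004), cv2.contourArea(c))
p,r,s=pose(); q=np.array(s['qpos'])
for hd in (-65,-75):
  P0=p.copy(); 
  qq=q.copy()
  for k in np.linspace(0,1,15):
    P=P0*(1-k)+np.array([.513,.142,.288])*k; hh=-8+(hd+8)*k
    qq,e,a=ik(P,toolR(hh),qq,reg=.02)
  print(hd,qq.round(2),e,a)
  qq,e,a=ik(np.array([.513,.142,.187]),toolR(hd),qq,reg=.02); print(qq.round(2),e,a)
rel([.513,.142,.288],toolR(-68)); 
print(onz('top',(182,243),.0),'vial')
```

```text
mat scene centre [0.50967952 0.13804004 0.004     ] 3116.0
-65 [-0.11  0.34 -0.34  1.77  0.13  1.05 -1.64] 1.2813691384621312e-06 1.0317761933357085e-05
[-0.15  0.46 -0.31  1.89  0.19  0.82 -1.69] 3.7355372248912802e-06 1.822513858889616e-05
-75 [-0.14  0.34 -0.31  1.77  0.12  1.05 -1.8 ] 1.3667935707877764e-06 1.1174494905659806e-05
[-0.17  0.46 -0.28  1.89  0.17  0.82 -1.84] 3.6891839784863615e-06 1.8017444097940846e-05
turn [ 2.0000e-04  1.0467e+00 -8.0000e-04] shift mm [-2.080e+01 -1.000e-01  3.036e+02]
[0.59083021 0.27099619 0.        ] vial
```

Request:
send_rows --series "0 0.02 0 0 0 5 0; 0 0.06 0 -1 0 15 0; 0 0.12 0 -2 0 32 0; 0 0.19 0 -4 0 52 0; 0 0.26 0 -5 0 73 0; 0 0.33 0 -7 0 94 0; 0 0.4 0 -8 0 115 0; 0 0.47 0 -10 0 136 0; 0 0.54 0 -12 0 157 0; 0 0.61 0 -14 0 178 0; 0 0.68 0 -16 0 199 0; 0 0.75 0 -18 0 220 0; 0 0.82 0 -19 0 240 0; 0 0.89 0 -20 0 258 0; 0 0.95 0 -21 0 275 0; 0 1 0 -22 0 288 0; 0 1.03 0 -22 0 296 0; 0 1.047 0 -22 0 301 0; 0 1.047 0 -22 0 301 0; 0 1.047 0 -22 0 301 0"

```text
clock: 5.58
position: [0.5114, 0.1396, 0.288]
tool_rot: [-1.571, 0.0, -1.186]
force: [-1.1, -0.1, -3.9]
grip_width: 0.0161
```

Run:
```python
from h import *
p,r,s=pose(); print(s['clock'],np.round(s['qpos'],3),p,s['tool_rot'],s['force'],s['grip_width'])
cv2.imwrite("pics/top3.png",cams.grab_frame("top")[150:400,130:390,::-1].repeat(2,0).repeat(2,1))
```

```text
5.5833 [-0.075  0.342 -0.391  1.779  0.148  1.05  -1.706] [0.51141574 0.13957838 0.28799263] [-1.57138745e+00  4.48364060e-05 -1.18593377e+00] [-1.13904027 -0.1464445  -3.90401585] 0.016052634930169778
```

View pics/top3.png

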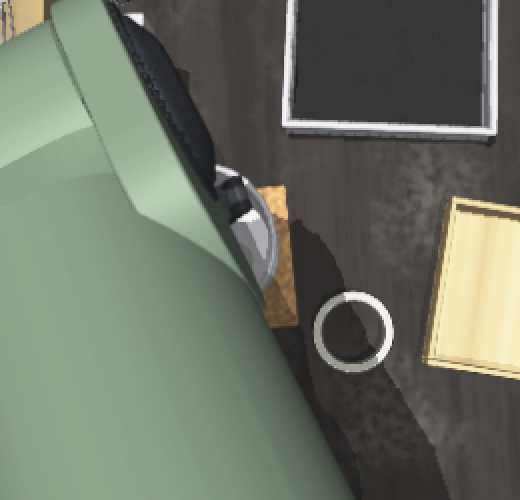

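The pail hangs over the mat (mat corners at about (275,185) and (295,325) in this crop), partly hidden by the arm. Lowering it slowly.

Request:
send_rows --series "0 0 0 0 6 0 0; 0 0 0 0 16 0 0; 0 0 0 0 28 0 0; 0 0 0 0 40 0 0; 0 0 0 0 52 0 0; 0 0 0 0 64 0 0; 0 0 0 0 75 0 0; 0 0 0 0 84 0 0; 0 0 0 0 91 0 0; 0 0 0 0 95 0 0; 0 0 0 0 98 0 0; 0 0 0 0 100 0 0; 0 0 0 0 101 0 0; 0 0 0 0 102 0 0; 0 0 0 0 102 0 0; 0 0 0 0 102 0 0"

```text
clock: 6.97
position: [0.5126, 0.139, 0.1872]
tool_rot: [-1.569, -0.001, -1.188]
force: [2.1, -5.4, 8.8]
grip_width: 0.016
```

Run:
```python
from h import *
p,r,s=pose(); print(s['clock'],np.round(s['qpos'],3),p,s['tool_rot'],s['force'],s['grip_width'])
cv2.imwrite("pics/scene4.png",cams.grab_frame("scene")[170:350,170:390,::-1].repeat(3,0).repeat(3,1))
```

```text
6.9667 [-0.103  0.462 -0.365  1.89   0.22   0.826 -1.77 ] [0.51258404 0.13898316 0.18720432] [-1.56882579e+00 -1.33918953e-03 -1.18760890e+00] [ 2.05086844 -5.37422674  8.80793893] 0.016039704905362318
```

View pics/scene4.png

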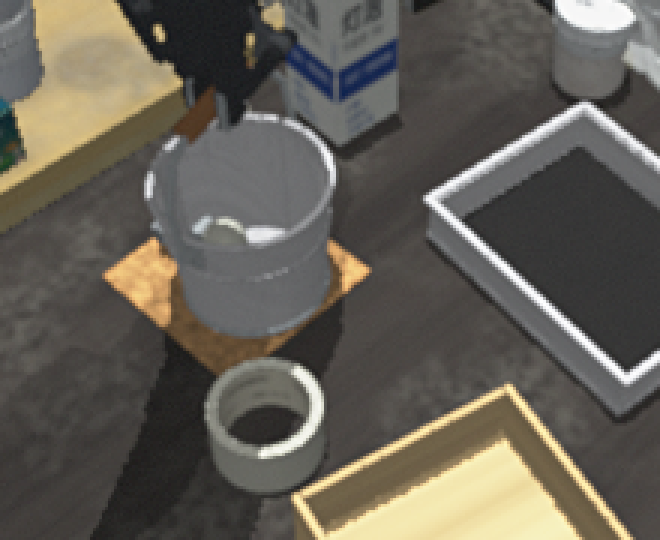

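Request:
send_rows --series "0 0 0 0 -1 0 0; 0 0 0 0 -1 0 0.3; 0 0 0 0 -1 0 0.5; 0 0 0 0 -1 0 0.7; 0 0 0 0 -1 0 0.7; 0 0 0 0 -1 0 0.7; 0 0 0 0 -10 0 0.7; 0 0 0 0 -30 0 0.7; 0 0 0 0 -60 0 0.7; 0 0 0 0 -90 0 0.7; 0 0 0 0 -110 0 0.7; 0 0 0 0 -110 0 0.7; 0 0 0 0 -110 0 0.7"

```text
clock: 8.1
position: [0.5119, 0.1397, 0.2976]
tool_rot: [-1.569, -0.0, -1.187]
force: [-0.7, -0.4, -0.6]
grip_width: 0.0598
```

Run:
```python
from h import *
p,r,s=pose(); print(s['clock'],np.round(s['qpos'],3),p,s['tool_rot'],s['force'],s['grip_width'])
cv2.imwrite("pics/scene5.png",cams.grab_frame("scene")[170:350,170:390,::-1].repeat(3,0).repeat(3,1))
cv2.imwrite("pics/wrist5.png",cams.grab_frame("wrist")[:,:,::-1])
print(cams.get_calibration("wrist"))
```

```text
8.1 [-0.072  0.332 -0.394  1.767  0.144  1.068 -1.704] [0.51186622 0.13972673 0.29759547] [-1.56862516e+00 -2.66413903e-04 -1.18711223e+00] [-0.71412551 -0.43904505 -0.61112187] 0.05982579652634835
{'mtx': array([[414.31065477,   0.        , 320.77598314],
       [  0.        , 414.31065477, 242.6945486 ],
       [  0.        ,   0.        ,   1.        ]]), 'k1': -0.078271634658925, 'origin': array([0.57685291, 0.16556541, 0.42834797]), 'attitude': array([ 2.85777921e+00,  1.04903236e-03, -1.18758491e+00])}
```

View pics/scene5.png

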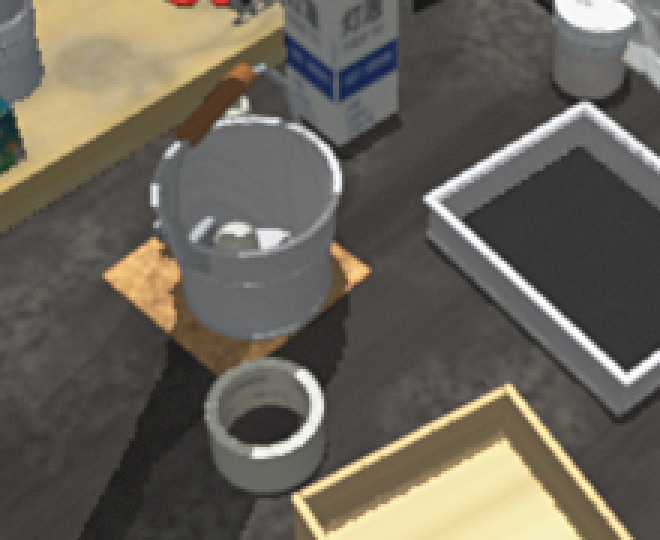

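View pics/wrist5.png

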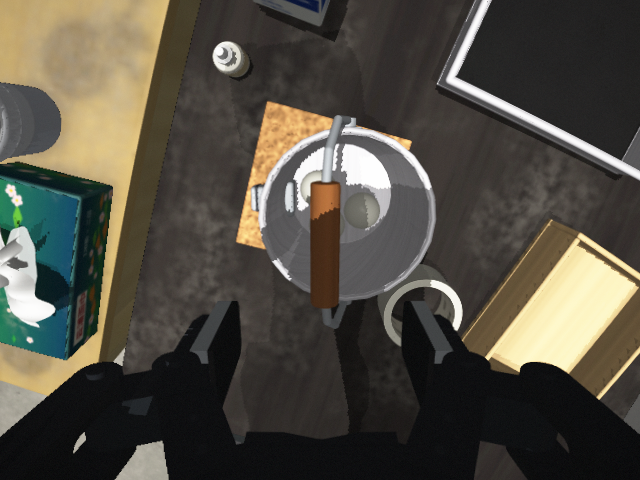

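Run:
```python
from h import *
c=cams.get_calibration('wrist')
pts=np.array([onz('wrist',u,.119,c) for u in [(260,213),(436,213),(350,127),(347,301)]])
print(pts.round(4).tolist(), pts[:2].mean(0),pts[2:].mean(0))
print('tab end',onz('wrist',(250,198),.026,c),onz('wrist',(251,186),.036,c),onz('wrist',(251,211),.036,c))
a=cv2.imread('pics/wrist5.png')
e=ends(orange(a,(290,160,360,320))); print(e)
for u in e: print(onz('wrist',u,.19,c))
b=cams.grab_frame('scene')[:,:,::-1].copy(); cv2.imwrite('pics/scene5f.png',b)
x=170;y=170
sc=np.array([onz('scene',(x+u/3,y+v/3),.119) for u,v in [(152,190),(342,190),(262,114),(235,260)]]); print(sc.round(4))
m=orange(b,(225,185,260,222)); es=ends(m); print(es)
e=sorted(e,key=lambda p:p[1]); es=sorted(es,key=lambda p:-p[0])
for p,q in zip(e,es): print(tri('wrist',p,'scene',q,c))
cv2.imwrite('pics/w5c.png',cv2.resize(a[90:330,230:460],None,fx=2.5,fy=2.5,interpolation=cv2.INTER_CUBIC))
```

```text
[[0.4976, 0.184, 0.119], [0.5481, 0.0591, 0.119], [0.5818, 0.1451, 0.119], [0.4552, 0.0939, 0.119]] [0.52283337 0.12153966 0.119     ] [0.51853634 0.11951831 0.119     ]
tab end [0.48427685 0.20378785 0.026     ] [0.49784983 0.20579336 0.036     ] [0.47492222 0.19771534 0.036     ]
(array([325., 182.], dtype=float32), array([325., 307.], dtype=float32))
[0.54694272 0.15115533 0.19      ]
[0.47419992 0.121587   0.19      ]
[[0.4627 0.1574 0.119 ]
 [0.5682 0.0716 0.119 ]
 [0.5689 0.1705 0.119 ]
 [0.4715 0.0668 0.119 ]]
(array([252.89813, 191.842  ], dtype=float32), array([230.63202, 215.59251], dtype=float32))
(array([0.54835572, 0.15086388, 0.19464344]), np.float64(0.0020120004300569704))
(array([0.47526469, 0.12239866, 0.19320726]), np.float64(0.0007510735198614941))
```

View pics/w5c.png

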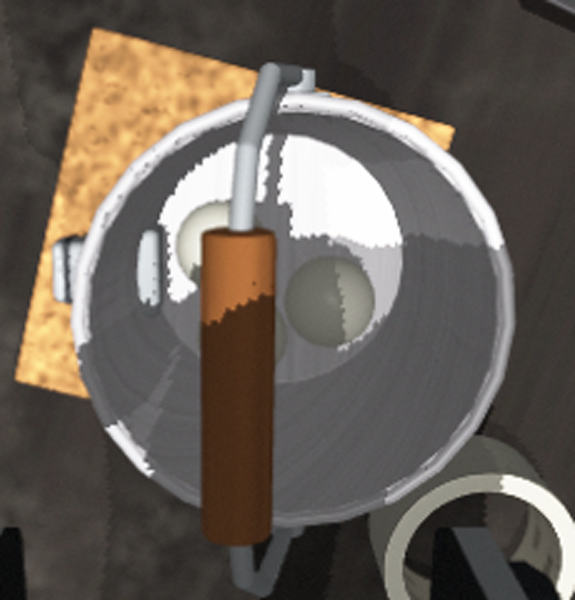

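```bash
python3 kin.py
cat > plan.py <<'E'
from kin import *
import sys
from scipy.spatial.transform import Slerp
C=np.array([.520,.1205,.004]); PHI=-67.5
def pailpose(PHI): return R.from_euler('z',PHI,degrees=True)
def run(q,wps,nsub=12,verbose=True):
    P0,R0=fk(q,PAR,SG)
    for name,P,Rt in wps:
        sl=Slerp([0,1],R.concatenate([R0,Rt])); mx=0
        for k in np.linspace(0,1,nsub+1)[1:]:
            qn,e,a=ik(P0*(1-k)+P*k,sl(k),q,m=.03,reg=.02); mx=max(mx,np.abs(qn-q).max()); q=qn
            if e>2e-3 or a>.01: print('FAIL',name,k,e,a,q.round(2)); return q
        if verbose: print(name,P.round(3),q.round(2),'margin',np.minimum(q-LO,HI-q).min().round(2),'maxstep',mx.round(2))
        P0,R0=P,Rt
    return q
if __name__=='__main__':
    q=np.array(load()[-1]['qpos'])
    for sg in (1,-1):
      for t in (40,45,50):
        print('== sg',sg,'t',t)
        tr=np.radians(t)
        P,Rt=tabpose(C,pailpose(PHI),tr,sg); back=Rt.apply([0,1,0])
        w=[('stand',P-back*.14,Rt),('grasp',P,Rt),('lift',P+[0,0,.14],Rt)]
        for ps in (-90,-110):
            ww=[]
            for th in (0,30,60,95,110):
                Rp=R.from_euler('z',ps,degrees=True)*R.from_euler('y',th,degrees=True)
                c=np.array([.737,-.02,.17 if th<90 else .14]); 
                ww.append(('th%d'%th,)+tabpose(c-Rp.apply([0,0,.06]),Rp,tr,sg))
            run(q,w+ww)
E
python3 plan.py
```

```text
4.8859968606272266e-06 [-9.4700e-02  4.5990e-01  5.3500e-01  4.3300e-01  4.6940e-01  1.6900e-02
 -3.0300e-02  9.0000e-04 -3.2363e+00  0.0000e+00] (-1, -1, -1, -1)
0.0016032376564990292 [-0.0005 -0.0008  0.0003  0.      0.      0.     -0.0005 -0.0008  0.0003
  0.      0.      0.     -0.0002  0.0001 -0.0002  0.      0.     -0.
 -0.0002  0.0001 -0.0002  0.      0.     -0.      0.0001  0.0003  0.0016
 -0.      0.      0.     -0.0001  0.0001 -0.0007  0.      0.     -0.
 -0.0001  0.0001 -0.0007  0.      0.     -0.     -0.0001  0.0001 -0.0007
  0.      0.     -0.     -0.0004  0.0003 -0.0006  0.      0.      0.
  0.0001  0.0004  0.0015 -0.0001 -0.     -0.0001  0.0001  0.0003 -0.0007
 -0.     -0.     -0.0001  0.     -0.      0.      0.0002]
== sg 1 t 40
stand [0.459 0.268 0.127] [-0.82  0.9  -0.48  1.68  0.88  1.36 -1.36] margin 0.57 maxstep 0.07
grasp [0.493 0.185 0.02 ] [-0.73  1.02 -0.38  1.8   1.05  1.15 -1.46] margin 0.63 maxstep 0.02
lift [0.493 0.185 0.16 ] [-0.69  0.79 -0.46  1.8   0.92  1.3  -1.29] margin 0.63 maxstep 0.02
th0 [0.737 0.05  0.126] [-0.4   1.09 -0.33  1.15  0.89  1.46 
[... 4171 characters left out ...]
  1.47 -0.3   0.91  0.25] margin 0.61 maxstep 0.02
== sg -1 t 40
FAIL stand 0.75 0.0033149891470892054 0.02089873557265704 [-1.75  1.11  1.39  1.9  -0.7   0.94 -2.49]
FAIL stand 0.75 0.0033149891470892054 0.02089873557265704 [-1.75  1.11  1.39  1.9  -0.7   0.94 -2.49]
== sg -1 t 45
FAIL stand 0.75 0.008812786453185624 0.056373951191172306 [-1.78  1.16  1.39  1.91 -0.72  0.92 -2.49]
FAIL stand 0.75 0.008812786453185624 0.056373951191172306 [-1.78  1.16  1.39  1.91 -0.72  0.92 -2.49]
== sg -1 t 50
FAIL stand 0.75 0.013935050074447699 0.0905283446813355 [-1.82  1.22  1.39  1.92 -0.73  0.9  -2.49]
FAIL stand 0.75 0.013935050074447699 0.0905283446813355 [-1.82  1.22  1.39  1.92 -0.73  0.9  -2.49]
```

```bash
cat >> h.py <<'E'
from scipy.spatial.transform import Slerp
def rows(wps,claw):
    """wps: list of (P,Rt,n): print rows relative to current measured pose"""
    p,r,s=pose(); P0,R0=p,r; out=[]
    for P,Rt,n in wps:
        sl=Slerp([0,1],R.concatenate([R0,Rt]))
        for k in np.linspace(0,1,n+1)[1:]:
            v=(r.inv()*sl(k)).as_rotvec(); t=r.inv().apply(P0*(1-k)+np.array(P)*k-p)*1000
            out.append(' '.join('%.3g'%x for x in v.round(3)+0)+' '+' '.join('%.4g'%x for x in t.round(0)+0)+' %g'%claw)
        P0,R0=np.array(P),Rt
    print(len(out)); print('; '.join(out))
E
python3 - <<'E'
from h import *
from plan import *
P,Rt=tabpose(C,pailpose(PHI),np.radians(45),1); b=Rt.apply([0,1,0])
S=P-b*.12
print(P,S)
q=np.array(monitor.observe()['qpos'])
run(q,[('a',np.array([.465,.24,.30]),Rt),('s',S,Rt),('g',P,Rt)])
p,r,s=pose(); print((r.inv()*Rt).magnitude())
rows([([.465,.24,.30],Rt,15),(S,Rt,5)],.7)
E
```

```text
[0.49346353 0.18456471 0.02034315] [0.46099176 0.26295849 0.10519596]
a [0.465 0.24  0.3  ] [-0.77  0.7  -0.56  1.63  0.83  1.64 -1.21] margin 0.29 maxstep 0.07
s [0.461 0.263 0.105] [-0.85  0.99 -0.49  1.64  0.94  1.44 -1.43] margin 0.49 maxstep 0.03
g [0.493 0.185 0.02 ] [-0.76  1.09 -0.42  1.75  1.08  1.27 -1.51] margin 0.66 maxstep 0.01
1.724990874832094
20
-0.041 -0.099 -0.041 -7 0 0 0.7; -0.081 -0.199 -0.082 -15 -1 -1 0.7; -0.122 -0.298 -0.124 -22 -1 -1 0.7; -0.163 -0.397 -0.165 -29 -1 -1 0.7; -0.204 -0.497 -0.206 -37 -1 -2 0.7; -0.244 -0.596 -0.247 -44 -2 -2 0.7; -0.285 -0.695 -0.289 -52 -2 -2 0.7; -0.326 -0.795 -0.33 -59 -2 -3 0.7; -0.367 -0.894 -0.371 -66 -3 -3 0.7; -0.407 -0.993 -0.412 -74 -3 -3 0.7; -0.448 -1.09 -0.454 -81 -3 -4 0.7; -0.489 -1.19 -0.495 -88 -4 -4 0.7; -0.53 -1.29 -0.536 -96 -4 -4 0.7; -0.57 -1.39 -0.577 -103 -4 -5 0.7; -0.611 -1.49 -0.618 -111 -4 -5 0.7; -0.611 -1.49 -0.618 -115 35 -4 0.7; -0.611 -1.49 -0.618 -120 74 -3 0.7; -0.611 -1.49 -0.618 -124 112 -2 0.7; -0.611 -1.49 -0.618 -129 151 -1 0.7; -0.611 -1.49 -0.618 -133 190 0 0.7
```

Request:
send_rows --series "-0.041 -0.1 -0.041 -7 0 0 0.7; -0.081 -0.2 -0.082 -15 -1 -1 0.7; -0.122 -0.3 -0.124 -22 -1 -1 0.7; -0.163 -0.4 -0.165 -29 -1 -1 0.7; -0.204 -0.5 -0.206 -37 -1 -2 0.7; -0.244 -0.6 -0.247 -44 -2 -2 0.7; -0.285 -0.695 -0.289 -52 -2 -2 0.7; -0.326 -0.795 -0.33 -59 -2 -3 0.7; -0.367 -0.894 -0.371 -66 -3 -3 0.7; -0.407 -0.993 -0.412 -74 -3 -3 0.7; -0.448 -1.09 -0.454 -81 -3 -4 0.7; -0.489 -1.19 -0.495 -88 -4 -4 0.7; -0.53 -1.29 -0.536 -96 -4 -4 0.7; -0.57 -1.39 -0.577 -103 -4 -5 0.7; -0.611 -1.49 -0.618 -111 -4 -5 0.7; -0.611 -1.49 -0.618 -111 -4 -5 0.7; -0.611 -1.49 -0.618 -111 -4 -5 0.7"

```text
clock: 9.67
position: [0.4648, 0.2411, 0.2993]
tool_rot: [-2.356, 0.001, 0.394]
force: [0.8, -0.5, -0.1]
grip_width: 0.0597
```

Run:
```python
from h import *
from plan import *
p,r,s=pose(); print(s['clock'],np.round(s['qpos'],3),p,s['force'])
P,Rt=tabpose(C,pailpose(PHI),np.radians(45),1); b=Rt.apply([0,1,0])
rel([.465,.24,.30],Rt); rel(P-b*.12,Rt)
```

```text
9.6667 [-0.564  0.556 -0.582  1.719  0.821  1.628 -1.02 ] [0.46478042 0.24107461 0.29927458] [ 0.75748894 -0.4967566  -0.14579226]
turn [-0.0001  0.001   0.0002] shift mm [-0.2  0.2 -1.3]
turn [-0.0001  0.001   0.0002] shift mm [  5.  121.9 152.5]
```

Request:
send_rows --series "0 0 0 1 24 30 0.7; 0 0 0 2 48 60 0.7; 0 0 0 3 72 90 0.7; 0 0 0 4 96 120 0.7; 0 0 0 5 122 152 0.7; 0 0 0 5 122 152 0.7; 0 0 0 5 122 152 0.7"

```text
clock: 10.25
position: [0.4618, 0.2612, 0.1059]
tool_rot: [-2.357, 0.002, 0.391]
force: [0.2, -0.8, 0.7]
grip_width: 0.0597
```

Run:
```python
from h import *
from plan import *
p,r,s=pose(); print(s['clock'],np.round(s['qpos'],3),p,s['force'])
P,Rt=tabpose(C,pailpose(PHI),np.radians(45),1); b=Rt.apply([0,1,0])
rel(P,Rt)
c=cams.get_calibration('wrist')
im=cams.grab_frame("wrist")[:,:,::-1].copy()
for X in ([-.088,.012,.032],[-.088,-.012,.032],[-.06,.012,.032],[-.06,-.012,.032]):
    u=proj('wrist',C+pailpose(PHI).apply(X),c); print(u.round(0)); 
cv2.imwrite("pics/wrist6.png",im)
cv2.imwrite("pics/scene6.png",cams.grab_frame("scene")[:,:,::-1])
```

```text
10.25 [-0.638  0.853 -0.525  1.775  0.946  1.432 -1.291] [0.46184776 0.26120389 0.10588518] [ 0.17300249 -0.82421085  0.67807495]
turn [ 0.0012 -0.0002 -0.0028] shift mm [  0.2 119.1   2. ]
[343. 243.]
[301. 243.]
[341. 264.]
[303. 264.]
```

View pics/wrist6.png

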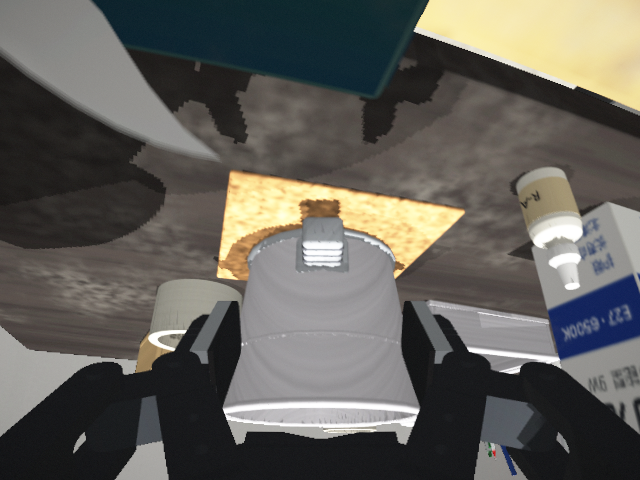

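View pics/scene6.png

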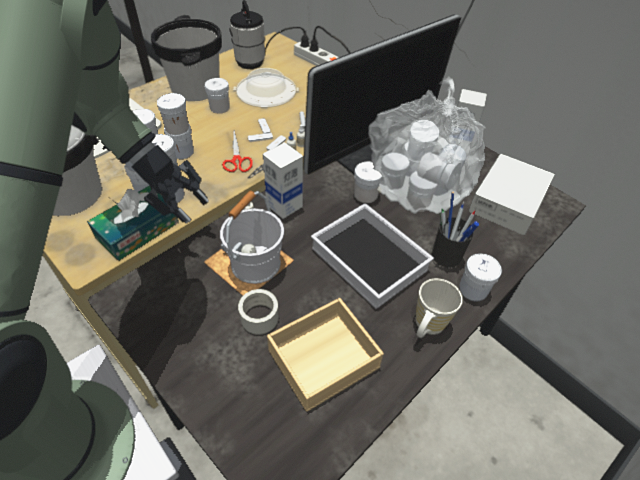

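Request:
send_rows --series "0 0 -0.001 0 25 0 0.7; 0 0 -0.002 0 50 1 0.7; 0 0 -0.003 0 75 1 0.7; 0 0 -0.003 0 95 2 0.7; 0 0 -0.003 0 107 2 0.7; 0 0 -0.003 0 114 2 0.7; 0 0 -0.003 0 114 2 0.7; 0 0 -0.003 0 114 2 0.7" --force 100

```text
clock: 11.02
position: [0.4928, 0.19, 0.0257]
tool_rot: [-2.355, -0.005, 0.395]
force: [-0.1, 0.4, 0.4]
grip_width: 0.0594
```

Run:
```python
from h import *
from plan import *
p,r,s=pose(); print(s['clock'],np.round(s['qpos'],3),p,s['force'])
P,Rt=tabpose(C,pailpose(PHI),np.radians(45),1); b=Rt.apply([0,1,0])
rel(P,Rt)
cv2.imwrite("pics/wrist7.png",cams.grab_frame("wrist")[:,:,::-1])
```

```text
11.0167 [-0.557  0.951 -0.454  1.86   1.097  1.276 -1.369] [0.49278764 0.18999524 0.02573506] [-0.08697075  0.41632916  0.40287735]
turn [-0.0009 -0.0022  0.0047] shift mm [-1.5  7.5  0.1]
```

View pics/wrist7.png

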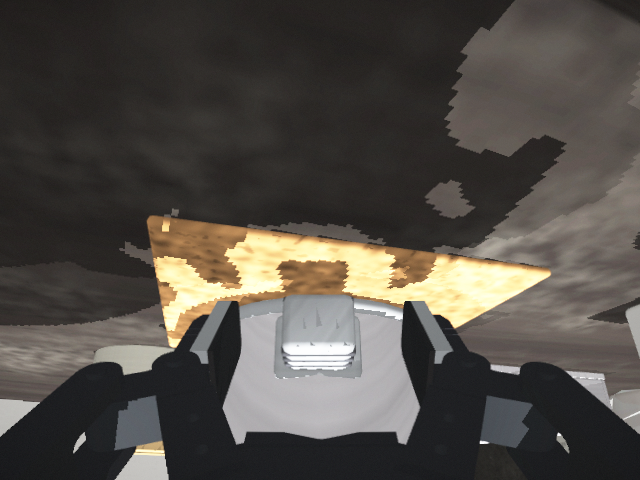

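The tab at (319,330) is centred between the fingers at columns 240 and 403, and nothing is touching. Closing on it.

Request:
send_rows --series "0 0 0 -1 2 0 0.7; 0 0 0 -1 2 0 0.4; 0 0 0 -1 2 0 0.2; 0 0 0 -1 2 0 0; 0 0 0 -1 2 0 0; 0 0 0 -1 2 0 0; 0 0 0 -1 2 0 0; 0 0 0 -1 2 0 0; 0 0 0 -1 2 0 0; 0 0 0 -1 2 0 0" --force 120

```text
clock: 11.9
position: [0.492, 0.1878, 0.0235]
tool_rot: [-2.356, -0.004, 0.395]
force: [-2.9, 1.5, 7.1]
grip_width: 0.0221
```

Run:
```python
from h import *
from plan import *
p,r,s=pose(); print(s['clock'],np.round(s['qpos'],3),p,s['force'],s['moment'],s['grip_width'])
P,Rt=tabpose(C,pailpose(PHI),np.radians(45),1); b=Rt.apply([0,1,0])
rel(P,Rt)
```

```text
11.9 [-0.556  0.954 -0.453  1.864  1.1    1.273 -1.372] [0.49202026 0.18778925 0.02353809] [-2.92344293  1.47954538  7.13332992] [ 0.0029519   0.33863689 -0.26532615] 0.02207454219716568
turn [ 0.    -0.001  0.004] shift mm [ 0.1  4.8 -0.2]
```

Request:
send_rows --series "0 0 0 0 -2 -2 0; 0 0 0 0 -6 -6 0; 0 0 0 0 -11 -11 0; 0 0 0 0 -17 -17 0; 0 0 0 0 -24 -24 0; 0 0 0 0 -31 -31 0; 0 0 0 0 -38 -38 0; 0 0 0 0 -45 -45 0; 0 0 0 0 -52 -52 0; 0 0 0 0 -59 -59 0; 0 0 0 0 -66 -66 0; 0 0 0 0 -71 -71 0; 0 0 0 0 -74 -74 0; 0 0 0 0 -74 -74 0; 0 0 0 0 -74 -74 0"

```text
clock: 13.15
position: [0.4918, 0.1873, 0.1278]
tool_rot: [-2.356, -0.003, 0.395]
force: [0.0, 1.1, -4.1]
grip_width: 0.022
```

Run:
```python
from h import *
from plan import *
p,r,s=pose(); print(s['clock'],np.round(s['qpos'],3),p,s['force'],s['moment'],s['grip_width'],s['tool_rot'])
cv2.imwrite("pics/wrist8.png",cams.grab_frame("wrist")[:,:,::-1])
cv2.imwrite("pics/scene8.png",cams.grab_frame("scene")[120:340,160:420,::-1].repeat(2,0).repeat(2,1))
```

```text
13.15 [-0.524  0.772 -0.501  1.874  0.997  1.361 -1.23 ] [0.49177163 0.18729812 0.12775742] [ 2.33227880e-03  1.13000937e+00 -4.13328076e+00] [1.52818147 0.61259762 0.02527631] 0.021958950175470934 [-2.35597157 -0.00335016  0.39466451]
```

View pics/wrist8.png

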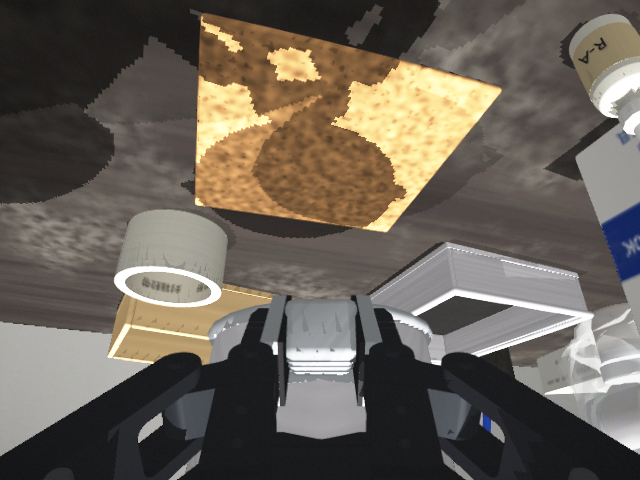

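View pics/scene8.png

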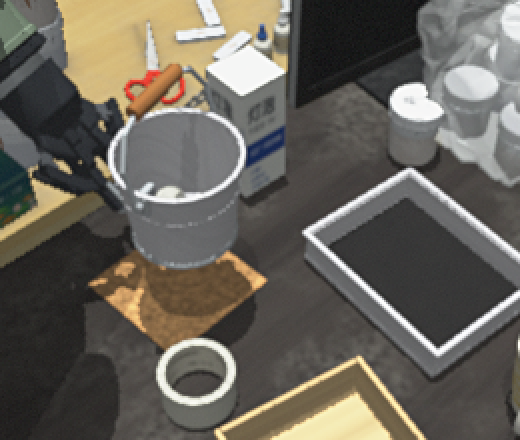

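```bash
cat > pour.py <<'E'
from h import *
from plan import *
g=[s for s in load() if abs(s['clock']-11.9)<.05][-1]
Rp0=pailpose(PHI); Rg=R.from_euler('xyz',g['tool_rot'])
TP=Rp0.inv().apply(np.array(g['position'])-C); TR=Rp0.inv()*Rg   # tool in pail
def tool_for(mid,ps,th):
    Rp=R.from_euler('z',ps,degrees=True)*R.from_euler('y',th,degrees=True)
    o=np.array(mid)-Rp.apply([0,0,.06]); return o+Rp.apply(TP),Rp*TR
def pail_now():
    p,r,s=pose(); Rp=r*TR.inv(); return p-Rp.apply(TP),Rp
E
python3 - <<'E'
from pour import *
print(TP, pail_now()[0])
W=[([.62,.05,.20],-80,30),([.737,.01,.19],-90,65),([.737,.01,.15],-90,80),([.737,.01,.14],-90,90),([.737,.01,.14],-90,102),([.737,.01,.14],-90,110)]
q=np.array(pose()[2]['qpos'])
run(q,[('%d'%w[2],)+tool_for(*w) for w in W])
w=[tool_for(*x) for x in W]
rows([(*w[0],20)],0)
E
```

```text
[-7.28745406e-02 -9.94288166e-05  1.95380934e-02] [0.51956271 0.1198882  0.10780618]
30 [0.605 0.132 0.201] [-0.1   0.68 -0.67  1.63  0.71  1.17 -0.86] margin 0.76 maxstep 0.04
65 [0.737 0.077 0.239] [ 0.45  0.9  -0.92  1.3   0.36  1.16 -0.36] margin 0.58 maxstep 0.06
80 [0.737 0.063 0.215] [ 0.62  1.07 -1.02  1.28  0.26  1.14 -0.17] margin 0.48 maxstep 0.02
90 [0.737 0.05  0.213] [ 0.71  1.19 -1.08  1.23  0.2   1.19 -0.06] margin 0.42 maxstep 0.01
102 [0.737 0.034 0.22 ] [ 0.78  1.34 -1.14  1.14  0.13  1.29  0.05] margin 0.36 maxstep 0.01
110 [0.737 0.023 0.222] [ 0.8   1.44 -1.18  1.06  0.09  1.37  0.12] margin 0.32 maxstep 0.01
20
0.026 0.01 0.005 4 1 -6 0; 0.052 0.019 0.011 8 1 -12 0; 0.078 0.029 0.016 13 2 -18 0; 0.104 0.039 0.022 17 3 -24 0; 0.13 0.048 0.027 21 4 -30 0; 0.156 0.058 0.033 25 4 -36 0; 0.182 0.068 0.038 29 5 -42 0; 0.208 0.077 0.044 34 6 -48 0; 0.234 0.087 0.049 38 7 -54 0; 0.26 0.097 0.055 42 7 -60 0; 0.286 0.106 0.06 46 8 -66 0; 0.312 0.116 0.066 50 9 -71 0; 0.338 0.126 0.071 55 10 -77 0; 0.364 0.135 0.077 59 10 -83 0; 0.39 0.145 0.082 63 11 -89 0; 0.417 0.155 0.088 67 12 -95 0; 0.443 0.165 0.093 71 13 -101 0; 0.469 0.174 0.099 76 13 -107 0; 0.495 0.184 0.104 80 14 -113 0; 0.521 0.194 0.11 84 15 -119 0
```

Request:
send_rows --series "0.01 0.004 0.002 2 0 -2 0; 0.03 0.01 0.006 5 1 -7 0; 0.055 0.02 0.011 9 2 -13 0; 0.085 0.03 0.018 13 2 -19 0; 0.115 0.042 0.024 18 3 -26 0; 0.145 0.054 0.03 23 4 -33 0; 0.175 0.065 0.036 28 5 -40 0; 0.205 0.076 0.043 33 6 -47 0; 0.235 0.087 0.049 38 7 -54 0; 0.265 0.098 0.055 42 8 -61 0; 0.295 0.109 0.061 47 8 -68 0; 0.325 0.12 0.068 52 9 -75 0; 0.355 0.132 0.075 57 10 -82 0; 0.385 0.143 0.081 62 11 -89 0; 0.415 0.154 0.088 67 12 -95 0; 0.445 0.165 0.094 72 13 -101 0; 0.475 0.176 0.1 77 14 -108 0; 0.5 0.186 0.105 81 14 -114 0; 0.515 0.192 0.109 83 15 -118 0; 0.521 0.194 0.11 84 15 -119 0"

```text
clock: 14.92
position: [0.6064, 0.1303, 0.2022]
tool_rot: [-1.831, -0.006, 0.171]
force: [-0.3, -1.1, -3.5]
grip_width: 0.0216
```

Run:
```python
from pour import *
p,r,s=pose(); print(s['clock'],np.round(s['qpos'],2),p,s['force'],s['moment'],s['grip_width'])
cv2.imwrite("pics/scene9.png",cams.grab_frame("scene")[:,:,::-1])
w=tool_for([.737,.01,.19],-90,65)
rows([(*w,16)],0)
```

```text
14.9167 [-0.03  0.65 -0.63  1.62  0.66  1.17 -0.72] [0.60641524 0.1303367  0.2022091 ] [-0.2609067  -1.09893887 -3.45124425] [0.78195076 0.12089701 0.01761575] 0.021597002287573618
16
0.038 0.011 0 7 -1 -5 0; 0.076 0.022 -0.001 15 -2 -10 0; 0.114 0.033 -0.001 22 -3 -15 0; 0.152 0.044 -0.001 30 -4 -20 0; 0.19 0.055 -0.002 37 -5 -26 0; 0.228 0.066 -0.002 45 -6 -31 0; 0.266 0.077 -0.003 52 -7 -36 0; 0.304 0.088 -0.003 60 -8 -41 0; 0.342 0.1 -0.003 67 -9 -46 0; 0.38 0.111 -0.004 75 -10 -51 0; 0.418 0.122 -0.004 82 -11 -56 0; 0.455 0.133 -0.004 90 -12 -61 0; 0.493 0.144 -0.005 97 -13 -66 0; 0.531 0.155 -0.005 105 -14 -72 0; 0.569 0.166 -0.005 112 -15 -77 0; 0.607 0.177 -0.006 120 -16 -82 0
```

View pics/scene9.png

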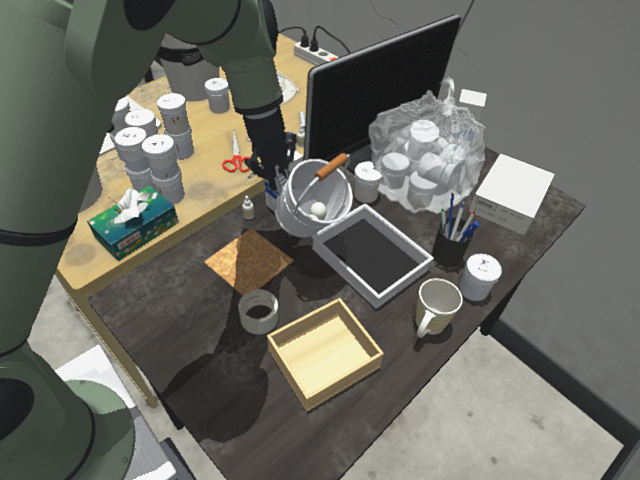

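The pail hangs tilted about 30 deg at (318,200), near the tray's corner, with a ball visible inside. I'll carry on over the tray.

Request:
send_rows --series "0.015 0.004 0 3 0 -2 0; 0.045 0.012 0 9 -1 -6 0; 0.08 0.023 -0.001 16 -2 -11 0; 0.12 0.035 -0.001 24 -3 -16 0; 0.16 0.047 -0.001 32 -4 -22 0; 0.2 0.059 -0.002 40 -5 -27 0; 0.24 0.07 -0.002 48 -6 -33 0; 0.28 0.082 -0.003 56 -7 -38 0; 0.32 0.093 -0.003 63 -8 -43 0; 0.36 0.105 -0.003 71 -9 -48 0; 0.4 0.117 -0.004 79 -10 -54 0; 0.44 0.128 -0.004 87 -11 -59 0; 0.48 0.14 -0.005 95 -12 -65 0; 0.52 0.152 -0.005 103 -14 -70 0; 0.56 0.163 -0.005 111 -15 -76 0; 0.59 0.172 -0.006 117 -16 -80 0; 0.607 0.177 -0.006 120 -16 -82 0; 0.607 0.177 -0.006 120 -16 -82 0; 0.607 0.177 -0.006 120 -16 -82 0"

```text
clock: 16.55
position: [0.7361, 0.0792, 0.2384]
tool_rot: [-1.223, -0.002, 0.001]
force: [-0.6, 0.7, -3.8]
grip_width: 0.0221
```

Run:
```python
from pour import *
p,r,s=pose(); print(s['clock'],np.round(s['qpos'],2),p,s['force'],s['moment'],s['grip_width'])
o,Rp=pail_now(); print('pail',o,'mid',o+Rp.apply([0,0,.06]),'axis',Rp.apply([0,0,1]))
cv2.imwrite("pics/scene10.png",cams.grab_frame("scene")[100:340,230:520,::-1].repeat(2,0).repeat(2,1))
cv2.imwrite("pics/top10.png",cams.grab_frame("top")[60:300,150:470,::-1].repeat(2,0).repeat(2,1))
rows([(*tool_for([.737,.01,.15],-90,80),6),(*tool_for([.737,.01,.14],-90,90),7),(*tool_for([.737,.01,.14],-90,98),7)],0)
```

```text
16.55 [ 0.38  0.85 -0.83  1.25  0.27  1.16 -0.32] [0.73609319 0.07924307 0.23838377] [-0.59900402  0.65072223 -3.79871446] [-0.4525577  -0.04892219  0.02182918] 0.022105989510947933
pail [0.73615953 0.06604567 0.16409872] mid [0.73633942 0.01170405 0.18953405] axis [ 0.00299814 -0.90569362  0.42392226]
20
0.044 0.001 0 0 3 -4 0; 0.088 0.001 -0.001 0 6 -8 0; 0.132 0.002 -0.001 0 8 -12 0; 0.176 0.003 -0.001 1 11 -16 0; 0.219 0.004 -0.002 1 14 -20 0; 0.263 0.004 -0.002 1 17 -25 0; 0.288 0.004 -0.002 1 16 -26 0; 0.313 0.004 -0.002 1 16 -28 0; 0.338 0.005 -0.002 1 16 -30 0; 0.363 0.005 -0.002 1 15 -31 0; 0.388 0.005 -0.002 1 15 -33 0; 0.413 0.005 -0.002 1 15 -35 0; 0.438 0.005 -0.002 1 14 -37 0; 0.458 0.005 -0.002 1 13 -38 0; 0.478 0.005 -0.002 1 12 -39 0; 0.498 0.005 -0.002 1 11 -40 0; 0.518 0.005 -0.002 1 10 -41 0; 0.538 0.005 -0.002 1 9 -42 0; 0.558 0.005 -0.002 1 7 -44 0; 0.578 0.005 -0.002 1 6 -45 0
```

View pics/scene10.png

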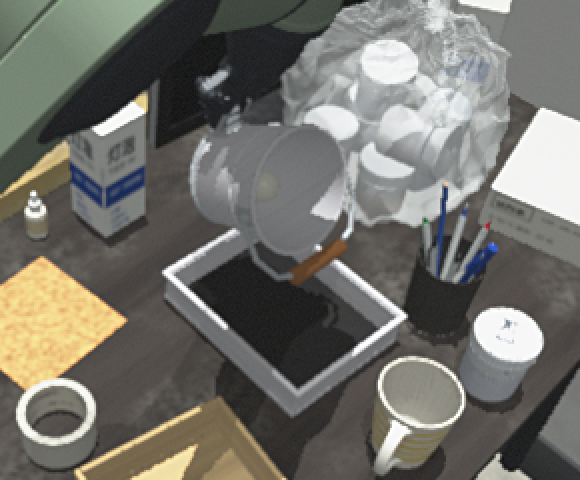

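View pics/top10.png

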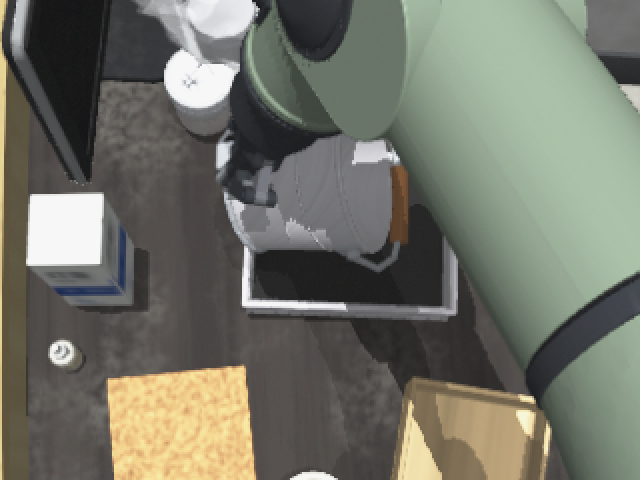

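Request:
send_rows --series "0.03 0.001 0 0 2 -3 0; 0.07 0.001 -0.001 0 5 -6 0; 0.11 0.002 -0.001 0 7 -10 0; 0.15 0.003 -0.001 1 9 -14 0; 0.19 0.003 -0.002 1 12 -18 0; 0.23 0.004 -0.002 1 15 -22 0; 0.263 0.004 -0.002 1 17 -25 0; 0.285 0.004 -0.002 1 16 -26 0; 0.305 0.004 -0.002 1 16 -28 0; 0.325 0.005 -0.002 1 16 -29 0; 0.345 0.005 -0.002 1 16 -30 0; 0.365 0.005 -0.002 1 15 -31 0; 0.385 0.005 -0.002 1 15 -33 0; 0.405 0.005 -0.002 1 15 -35 0; 0.425 0.005 -0.002 1 14 -36 0; 0.445 0.005 -0.002 1 13 -38 0; 0.465 0.005 -0.002 1 12 -39 0; 0.485 0.005 -0.002 1 11 -40 0; 0.505 0.005 -0.002 1 10 -41 0; 0.525 0.005 -0.002 1 9 -42 0"

```text
clock: 18.32
position: [0.7376, 0.0423, 0.2161]
tool_rot: [-0.696, -0.002, -0.005]
force: [-0.1, -0.9, -3.0]
grip_width: 0.0222
```

Run:
```python
from pour import *
p,r,s=pose(); print(s['clock'],np.round(s['qpos'],2),p,s['force'],s['moment'],s['grip_width'])
o,Rp=pail_now(); a=Rp.apply([0,0,1]);print('pail',o,'mid',o+.06*a,'axis',a,np.degrees(np.arccos(a[2])))
cv2.imwrite("pics/scene11.png",cams.grab_frame("scene")[100:340,230:520,::-1].repeat(2,0).repeat(2,1))
rows([(*tool_for([.737,.01,.14],-90,106),16)],0)
```

```text
18.3167 [ 0.68  1.1  -1.06  1.24  0.02  1.13 -0.01] [0.73761367 0.04232352 0.21608285] [-0.09129863 -0.92695769 -3.02198438] [-1.24224983  0.01907733  0.00546655] 0.02224565247552148
pail [0.73777053 0.06831449 0.14525283] mid [0.73767241 0.00855606 0.13987504] axis [-0.00163543 -0.9959738  -0.0896299 ] 95.14231562277158
16
0.012 0 0 0 -1 0 0; 0.024 0 0 0 -2 0 0; 0.035 0 0 0 -3 -1 0; 0.047 0 0.001 0 -3 -1 0; 0.059 0 0.001 0 -4 -1 0; 0.071 -0.001 0.001 0 -5 -1 0; 0.082 -0.001 0.001 0 -6 -2 0; 0.094 -0.001 0.001 0 -7 -2 0; 0.106 -0.001 0.001 0 -8 -2 0; 0.118 -0.001 0.001 0 -8 -2 0; 0.129 -0.001 0.001 0 -9 -2 0; 0.141 -0.001 0.002 -1 -10 -3 0; 0.153 -0.001 0.002 -1 -11 -3 0; 0.165 -0.001 0.002 -1 -12 -3 0; 0.177 -0.001 0.002 -1 -13 -3 0; 0.188 -0.001 0.002 -1 -13 -4 0
```

View pics/scene11.png

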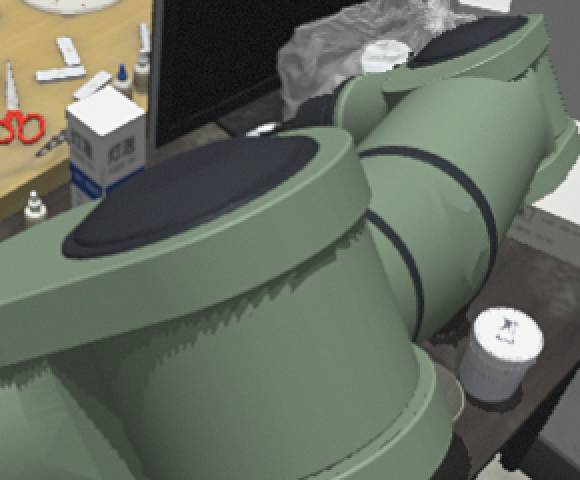

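Run:
```python
from pour import *
def elb(q):
    b,h,d1,d2,d3,a1,a2,a3,y7,th=PAR; e=R.from_euler
    r=e('z',SG[0]*q[0]+b); p=np.array([0,0,h])+r.apply([a1,0,0]); r=r*e('y',q[1])*e('z',SG[1]*q[2]); p=p+r.apply([a2,0,d1])
    r=r*e('y',q[3])*e('z',SG[2]*q[4]); return p,p+r.apply([a3,0,d2])
p,r,s=pose(); print(elb(s['qpos']))
q=run(np.array(s['qpos']),[('106',)+tool_for([.737,.01,.14],-90,106)]); print(elb(q))
cv2.imwrite("pics/wrist11.png",cams.grab_frame("wrist")[:,:,::-1])
cv2.imwrite("pics/top11.png",cams.grab_frame("top")[:,:,::-1])
```

```text
(array([ 0.32946428, -0.36102784,  0.71386453]), array([ 0.73400296, -0.25781544,  0.59914588]))
106 [0.737 0.029 0.221] [ 0.77  1.35 -1.06  1.1   0.01  1.32  0.15] margin 0.44 maxstep 0.02
(array([ 0.32820036, -0.42447984,  0.5907003 ]), array([ 0.7350105 , -0.38170754,  0.4487822 ]))
```

View pics/wrist11.png

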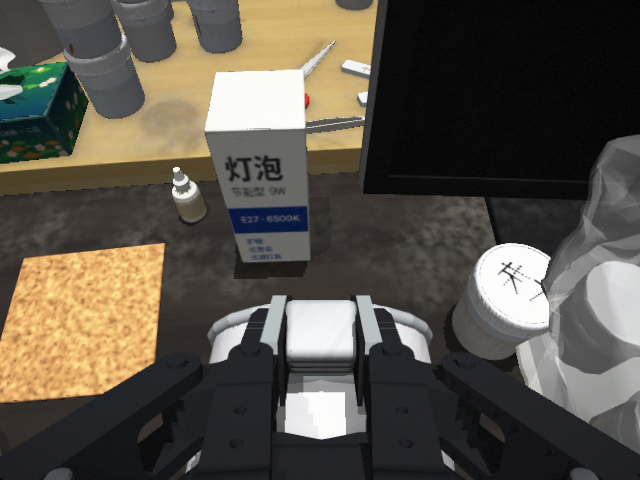

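View pics/top11.png

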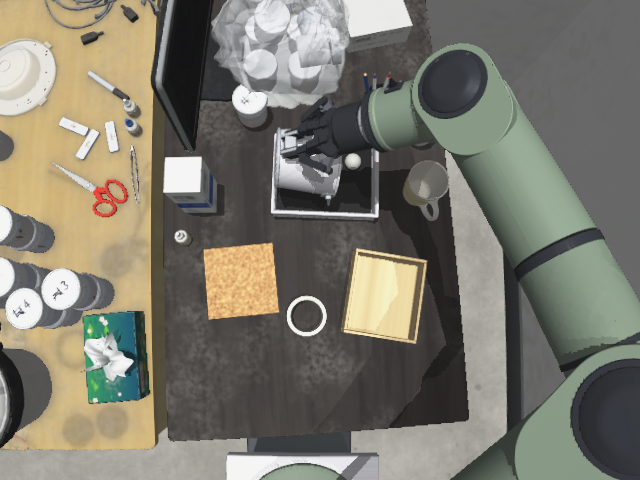

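One ball is visible in the tray at (352,160) in the top view. The arm is high above the mug, so I'll tip a bit further.

Request:
send_rows --series "0.012 0 0 0 -1 0 0; 0.024 0 0 0 -2 0 0; 0.036 0 0 0 -3 -1 0; 0.048 0 0.001 0 -3 -1 0; 0.06 0 0.001 0 -4 -1 0; 0.072 -0.001 0.001 0 -5 -1 0; 0.084 -0.001 0.001 0 -6 -2 0; 0.096 -0.001 0.001 0 -7 -2 0; 0.108 -0.001 0.001 0 -8 -2 0; 0.12 -0.001 0.001 0 -8 -2 0; 0.132 -0.001 0.001 0 -9 -2 0; 0.144 -0.001 0.002 -1 -10 -3 0; 0.156 -0.001 0.002 -1 -11 -3 0; 0.168 -0.001 0.002 -1 -12 -3 0; 0.18 -0.001 0.002 -1 -13 -4 0; 0.188 -0.001 0.002 -1 -13 -4 0; 0.188 -0.001 0.002 -1 -13 -4 0; 0.188 -0.001 0.002 -1 -13 -4 0"

```text
clock: 19.97
position: [0.7365, 0.0299, 0.2212]
tool_rot: [-0.509, -0.002, -0.003]
force: [0.2, 0.1, -2.4]
grip_width: 0.0215
```

Run:
```python
from pour import *
p,r,s=pose(); print(s['clock'],np.round(s['qpos'],2),p,s['force'],s['moment'],s['grip_width'])
o,Rp=pail_now(); a=Rp.apply([0,0,1]);print('pail',o,'mid',o+.06*a,'axis',a,np.degrees(np.arccos(a[2])))
cv2.imwrite("pics/top12.png",cams.grab_frame("top")[80:280,230:470,::-1].repeat(3,0).repeat(3,1))
```

```text
19.9667 [ 0.75  1.21 -1.13  1.2  -0.06  1.18  0.07] [0.73651385 0.02994657 0.22117602] [ 0.24013078  0.05151953 -2.3951984 ] [-1.30689293  0.02467634 -0.01974685] 0.02151897238528076
pail [0.73660872 0.06860155 0.15638228] mid [0.73666035 0.0108717  0.14003416] axis [ 8.60564018e-04 -9.62164268e-01 -2.72468679e-01] 105.81122061378026
```

View pics/top12.png

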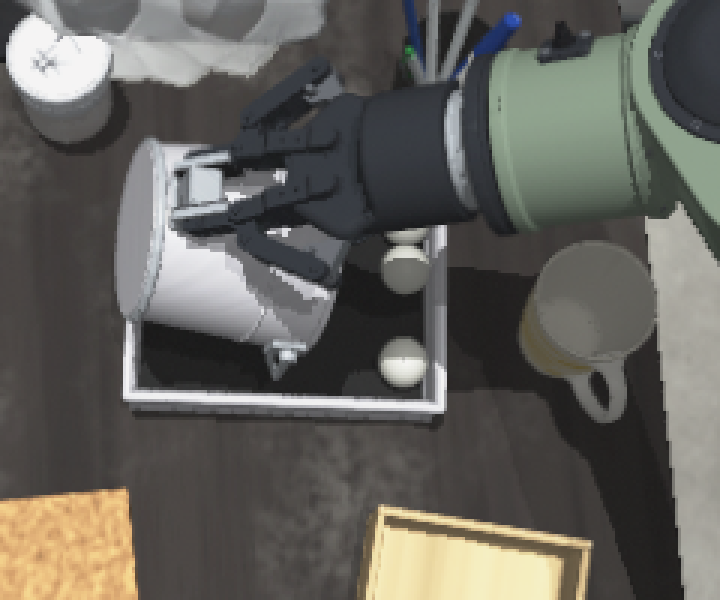

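All three balls lie in the tray, at crop pixels (405,235), (405,270) and (403,360). The wrist load is down to 2.4 N, which matches the empty pail. Going back the way it came.

Run:
```python
from pour import *
q=np.array(pose()[2]['qpos'])
W=[([.737,.01,.165],-90,85),([.737,.01,.20],-90,60)]
W2=[([.62,.05,.21],-80,30),([.511,.140,.18],-67.5,0)]
run(q,[('%d'%w[2],)+tool_for(*w) for w in W+W2])
rows([(*tool_for(*W[0]),7),(*tool_for(*W[1]),9)],0)
```

```text
85 [0.737 0.057 0.234] [ 0.64  1.06 -0.96  1.25  0.11  1.17 -0.05] margin 0.54 maxstep 0.02
60 [0.737 0.081 0.243] [ 0.33  0.83 -0.77  1.29  0.31  1.16 -0.36] margin 0.73 maxstep 0.03
30 [0.605 0.132 0.211] [-0.15  0.65 -0.58  1.62  0.65  1.15 -0.8 ] margin 0.78 maxstep 0.05
0 [0.483 0.207 0.14 ] [-0.8   0.88 -0.42  1.74  0.93  1.36 -1.36] margin 0.57 maxstep 0.06
16
-0.052 0 0 0 2 3 0; -0.104 0 0 0 5 7 0; -0.156 0 0 0 7 10 0; -0.207 0 0 0 10 14 0; -0.259 0 -0.001 0 12 17 0; -0.311 0 -0.001 0 15 21 0; -0.363 0 -0.001 0 17 24 0; -0.411 -0.001 -0.001 0 19 26 0; -0.46 -0.001 -0.001 0 21 29 0; -0.508 -0.001 -0.001 0 23 31 0; -0.557 -0.001 -0.001 0 25 33 0; -0.605 -0.001 -0.001 0 27 35 0; -0.654 -0.002 -0.001 0 29 37 0; -0.702 -0.002 -0.001 0 31 40 0; -0.751 -0.002 -0.001 0 32 42 0; -0.799 -0.002 -0.001 0 34 44 0
```

Request:
send_rows --series "-0.02 0 0 0 1 1 0; -0.06 0 0 0 3 4 0; -0.11 0 0 0 5 7 0; -0.16 0 0 0 7 10 0; -0.21 0 0 0 10 14 0; -0.26 0 -0.001 0 12 17 0; -0.31 0 -0.001 0 15 21 0; -0.363 0 -0.001 0 17 24 0; -0.411 -0.001 -0.001 0 19 26 0; -0.46 -0.001 -0.001 0 21 29 0; -0.508 -0.001 -0.001 0 23 31 0; -0.557 -0.001 -0.001 0 25 33 0; -0.605 -0.001 -0.001 0 27 35 0; -0.654 -0.002 -0.001 0 29 37 0; -0.702 -0.002 -0.001 0 31 40 0; -0.751 -0.002 -0.001 0 32 42 0; -0.785 -0.002 -0.001 0 34 43 0; -0.799 -0.002 -0.001 0 34 44 0; -0.799 -0.002 -0.001 0 34 44 0"

```text
clock: 21.6
position: [0.7365, 0.0826, 0.2438]
tool_rot: [-1.309, -0.004, -0.0]
force: [0.2, 0.4, -1.1]
grip_width: 0.0218
```

Run:
```python
from pour import *
p,r,s=pose(); print(s['clock'],np.round(s['qpos'],2),p,s['force'],s['grip_width'])
cv2.imwrite("pics/scene13.png",cams.grab_frame("scene")[100:340,230:520,::-1].repeat(2,0).repeat(2,1))
rows([(*tool_for([.62,.05,.21],-80,30),17)],0)
```

```text
21.6 [ 0.32  0.82 -0.79  1.24  0.32  1.19 -0.37] [0.73647195 0.08257974 0.2438148 ] [ 0.23227817  0.37442589 -1.13743018] 0.021845888971714866
17
-0.031 -0.01 0 -8 3 2 0; -0.061 -0.021 0 -15 5 5 0; -0.092 -0.031 0 -23 8 7 0; -0.123 -0.042 0 -31 10 10 0; -0.154 -0.052 0 -39 13 12 0; -0.184 -0.063 0 -46 15 14 0; -0.215 -0.073 0 -54 18 17 0; -0.246 -0.084 0 -62 20 19 0; -0.276 -0.094 0 -70 23 21 0; -0.307 -0.105 0 -77 26 24 0; -0.338 -0.115 0 -85 28 26 0; -0.369 -0.126 0 -93 31 29 0; -0.399 -0.136 0 -100 33 31 0; -0.43 -0.147 0 -108 36 33 0; -0.461 -0.157 0 -116 38 36 0; -0.491 -0.168 0 -124 41 38 0; -0.522 -0.178 0 -131 43 40 0
```

View pics/scene13.png

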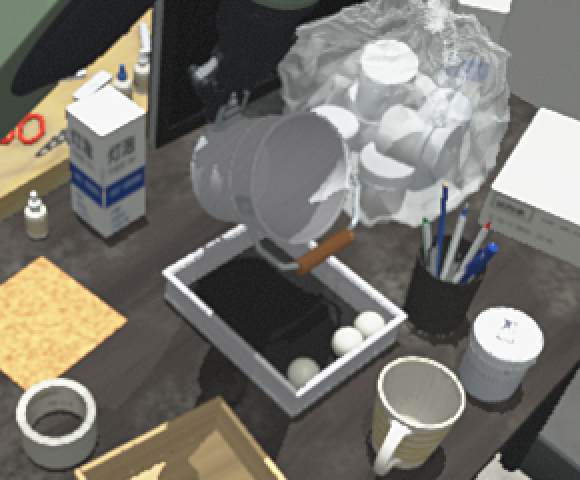

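The three balls are in the tray at crop pixels (303,372), (347,342) and (370,325), and the pail is empty. Continuing back.

Request:
send_rows --series "-0.015 -0.005 0 -4 1 1 0; -0.045 -0.015 0 -11 4 3 0; -0.08 -0.027 0 -20 7 6 0; -0.12 -0.041 0 -30 10 9 0; -0.16 -0.055 0 -40 13 12 0; -0.2 -0.068 0 -50 17 15 0; -0.24 -0.082 0 -60 20 19 0; -0.28 -0.096 0 -70 23 22 0; -0.32 -0.109 0 -80 26 25 0; -0.36 -0.123 0 -90 30 28 0; -0.4 -0.136 0 -100 33 31 0; -0.44 -0.15 0 -110 36 34 0; -0.475 -0.162 0 -119 39 37 0; -0.505 -0.172 0 -127 42 39 0; -0.522 -0.178 0 -131 43 40 0; -0.522 -0.178 0 -131 43 40 0"

```text
clock: 22.98
position: [0.6048, 0.1322, 0.2112]
tool_rot: [-1.834, -0.003, 0.176]
force: [-0.2, 0.3, -2.0]
grip_width: 0.0219
```

Run:
```python
from pour import *
p,r,s=pose(); print(s['clock'],np.round(s['qpos'],2),p,s['force'],s['grip_width'])
rows([(*tool_for([.511,.140,.18],-67.5,0),17)],0)
```

```text
22.9833 [-0.03  0.64 -0.63  1.61  0.65  1.19 -0.71] [0.60479503 0.13221003 0.21122102] [-0.16276176  0.33014622 -1.95798049] 0.021882342540437565
17
-0.031 -0.011 -0.007 -6 3 7 0; -0.061 -0.022 -0.013 -13 5 13 0; -0.092 -0.034 -0.02 -19 8 20 0; -0.122 -0.045 -0.026 -25 10 26 0; -0.153 -0.056 -0.033 -31 13 33 0; -0.183 -0.067 -0.039 -38 16 39 0; -0.214 -0.079 -0.046 -44 18 46 0; -0.245 -0.09 -0.052 -50 21 52 0; -0.275 -0.101 -0.059 -57 23 59 0; -0.306 -0.112 -0.065 -63 26 65 0; -0.336 -0.124 -0.072 -69 29 72 0; -0.367 -0.135 -0.078 -75 31 78 0; -0.397 -0.146 -0.085 -82 34 85 0; -0.428 -0.157 -0.092 -88 36 91 0; -0.459 -0.168 -0.098 -94 39 98 0; -0.489 -0.18 -0.105 -101 42 104 0; -0.52 -0.191 -0.111 -107 44 111 0
```

Request:
send_rows --series "-0.015 -0.005 -0.003 -3 1 3 0; -0.045 -0.016 -0.01 -9 4 10 0; -0.08 -0.03 -0.017 -17 7 17 0; -0.12 -0.044 -0.026 -25 10 26 0; -0.16 -0.059 -0.034 -33 14 34 0; -0.2 -0.073 -0.043 -41 17 43 0; -0.24 -0.088 -0.051 -49 20 51 0; -0.28 -0.103 -0.06 -58 24 60 0; -0.32 -0.118 -0.068 -66 27 68 0; -0.36 -0.132 -0.077 -74 31 77 0; -0.4 -0.147 -0.086 -82 34 86 0; -0.44 -0.162 -0.094 -91 37 94 0; -0.475 -0.174 -0.101 -98 40 101 0; -0.505 -0.185 -0.108 -104 43 108 0; -0.52 -0.191 -0.111 -107 44 111 0; -0.52 -0.191 -0.111 -107 44 111 0; -0.52 -0.191 -0.111 -107 44 111 0"

```text
clock: 24.4
position: [0.4846, 0.2068, 0.1398]
tool_rot: [-2.355, -0.004, 0.391]
force: [0.5, -0.2, -1.6]
grip_width: 0.0221
```

Run:
```python
from pour import *
p,r,s=pose(); print(s['clock'],np.round(s['qpos'],2),p,s['force'],s['grip_width'])
o,Rp=pail_now(); print('pail',o,Rp.apply([0,0,1]))
b=cams.grab_frame("scene")[:,:,::-1].copy(); t=cams.grab_frame("top")[:,:,::-1].copy()
for n,im in(('scene',b),('top',t)):
    for z,rr in((0,.054),(.115,.066)):
        for a in np.arange(0,360,30):
            u=proj(n,o+Rp.apply([rr*np.cos(np.radians(a)),rr*np.sin(np.radians(a)),z]))
            cv2.circle(im,tuple(int(v) for v in u.round()),0,(0,0,255),-1)
cv2.imwrite("pics/scene14.png",b[150:350,170:400].repeat(3,0).repeat(3,1))
cv2.imwrite("pics/top14.png",t[200:350,160:360].repeat(3,0).repeat(3,1))
```

```text
24.4 [-0.55  0.76 -0.51  1.85  0.97  1.4  -1.22] [0.48462464 0.20683881 0.13981469] [ 0.50958193 -0.2339023  -1.64579186] 0.0220991016003804
pail [0.51238451 0.13948258 0.12019396] [-4.37012712e-04 -1.40672621e-03  9.99998915e-01]
```

View pics/scene14.png

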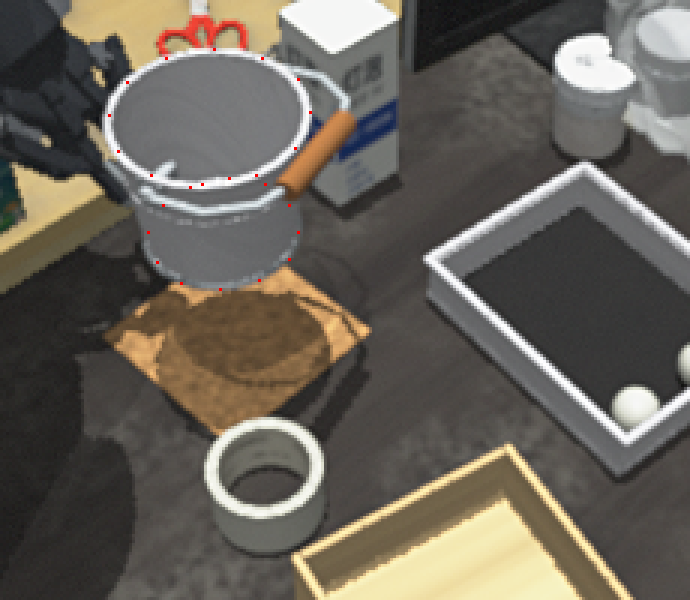

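View pics/top14.png

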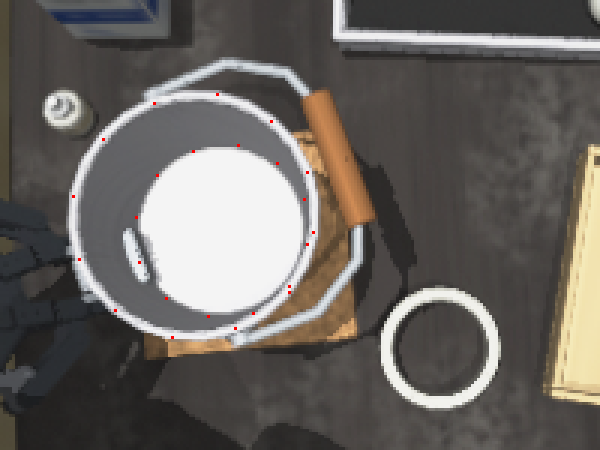

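The projected model outline lies on the pail in both views, so it is upright and has not slipped in the grip. Lowering by about 116 mm.

Request:
send_rows --series "0 0 0 0 4 4 0; 0 0 0 0 12 12 0; 0 0 0 0 22 22 0; 0 0 0 0 32 32 0; 0 0 0 0 42 42 0; 0 0 0 0 52 52 0; 0 0 0 0 60 60 0; 0 0 0 0 67 67 0; 0 0 0 0 73 73 0; 0 0 0 0 77 77 0; 0 0 0 0 79 79 0; 0 0 0 0 80 80 0; 0 0 0 0 81 81 0; 0 0 0 0 81 81 0; 0 0 0 0 81 81 0"

```text
clock: 25.75
position: [0.4847, 0.2074, 0.0256]
tool_rot: [-2.356, -0.005, 0.392]
force: [0.1, -0.5, -1.9]
grip_width: 0.0218
```

Run:
```python
from pour import *
p,r,s=pose(); print(s['clock'],p,s['force'],s['grip_width'])
o,Rp=pail_now(); print('pail',o,Rp.apply([0,0,1]))
```

```text
25.75 [0.48472008 0.20741078 0.0255854 ] [ 0.12015934 -0.51040922 -1.94151422] 0.02178339452316716
pail [0.51253471 0.14006821 0.00599534] [-8.72956893e-04 -1.13196375e-03  9.99998978e-01]
```

Still hanging, about 2 mm above the mat. Creeping down.

Request:
send_rows --series "0 0 0 0 0.5 0.5 0; 0 0 0 0 1 1 0; 0 0 0 0 1.4 1.4 0; 0 0 0 0 1.8 1.8 0; 0 0 0 0 1.8 1.8 0; 0 0 0 0 1.8 1.8 0"

```text
clock: 26.25
position: [0.4847, 0.2074, 0.0235]
tool_rot: [-2.357, -0.005, 0.392]
force: [-3.0, 2.1, 10.4]
grip_width: 0.022
```

Run:
```python
from pour import *
p,r,s=pose(); print(s['clock'],p,s['force'],s['grip_width'])
o,Rp=pail_now(); print('pail',o,Rp.apply([0,0,1]))
```

```text
26.25 [0.48472549 0.20740704 0.02346788] [-3.02363257  2.1352595  10.36220239] 0.02203593727380348
pail [0.51256142 0.14004881 0.0039621 ] [-1.37207369e-03 -8.69301817e-05  9.99999055e-01]
```

It is standing now, with 10 N of push. Release and back out along the tool axis.

Request:
send_rows --series "0 0 0 0 -0.7 -0.7 0; 0 0 0 0 -0.7 -0.7 0.3; 0 0 0 0 -0.7 -0.7 0.5; 0 0 0 0 -0.7 -0.7 0.7; 0 0 0 0 -0.7 -0.7 0.7; 0 0 0 0 -0.7 -0.7 0.7; 0 0 0 0 -10 0 0.7; 0 0 0 0 -25 0 0.7; 0 0 0 0 -50 0 0.7; 0 0 0 0 -75 0 0.7; 0 0 0 0 -100 0 0.7; 0 0 0 0 -120 0 0.7; 0 0 0 0 -120 0 0.7; 0 0 0 0 -120 0 0.7"

```text
clock: 27.42
position: [0.4514, 0.2871, 0.1087]
tool_rot: [-2.354, -0.006, 0.394]
force: [0.2, -0.7, 0.2]
grip_width: 0.0597
```

Run:
```python
from pour import *
p,r,s=pose(); print(s['clock'],p,s['force'],s['grip_width'])
b=cams.grab_frame("scene")[:,:,::-1].copy(); t=cams.grab_frame("top")[:,:,::-1].copy()
o=np.array([.5126,.1400,.004]); Rp=pailpose(-67.5)
for n,im in(('scene',b),('top',t)):
    for z,rr in((0,.054),(.115,.066)):
        for a in np.arange(0,360,30):
            u=proj(n,o+Rp.apply([rr*np.cos(np.radians(a)),rr*np.sin(np.radians(a)),z]))
            cv2.circle(im,tuple(int(v) for v in u.round()),0,(0,0,255),-1)
cv2.imwrite("pics/scene15.png",b[150:350,170:440].repeat(2,0).repeat(2,1))
cv2.imwrite("pics/top15.png",t[110:350,160:470].repeat(2,0).repeat(2,1))
```

```text
27.4167 [0.45139453 0.28708528 0.10867242] [ 0.23251835 -0.68461855  0.16512136] 0.05966712689782429
```

View pics/scene15.png

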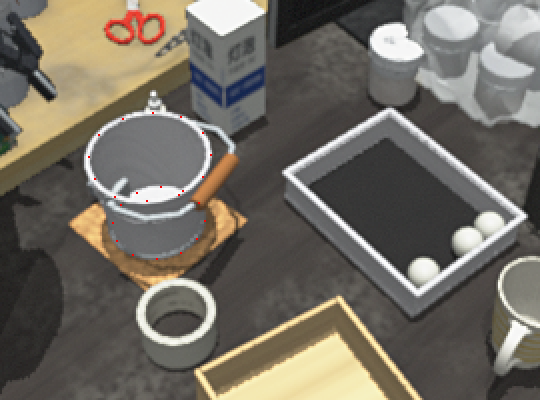

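View pics/top15.png

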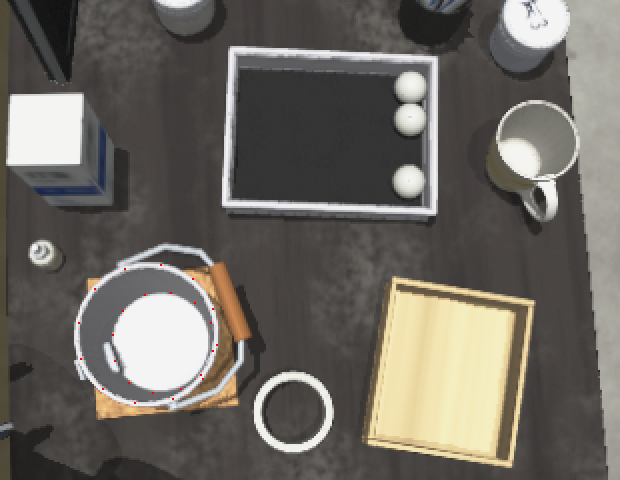

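The pail stands empty on the mat with its model outline matching. The three balls rest in the tray at crop pixels (410,87), (410,118) and (409,181). The bystanders look unmoved. Handing in.

Run:
```python
from h import *
a=cams.grab_frame("top"); b=cv2.imread('pics/top0.png')[:,:,::-1]
for n,(x0,y0,x1,y1) in dict(tape=(283,292,332,340),carton=(160,150,222,220),mug=(400,155,455,225)).items():
    print(n,np.abs(a[y0:y1,x0:x1].astype(int)-b[y0:y1,x0:x1]).mean().round(1))
for u in [(410,87),(410,118),(409,181)]: print('ball',onz('top',(160+u[0]/2,110+u[1]/2),.025).round(3))
print(bot.job_done())
```

```text
tape 1.8
carton 1.2
mug 1.8
ball [ 0.796 -0.122  0.025]
ball [ 0.761 -0.122  0.025]
ball [ 0.69  -0.121  0.025]
the job is handed in; nothing more can be done
None
```

The job is done and handed in at about 27.5 s of the 72 s. No verdict was reported.

- **To the mat:** I lifted the pail out of the crate by its bail grip, turned it about 60 deg and stood it on the cork mat. I then let go of the bail.
- **Pouring:** I took the tab with the gripper tilted 45 deg and tipped the pail to 106 deg low over the tray. The balls rolled out, and the wrist load dropped from 4.1 N to about 2.4 N.
- **Return:** I stood the empty pail back on the mat and withdrew the gripper.

**Last checks:**
- **Pail:** it is upright, about 2 mm from the mat's measured centre. The pail outline I projected from the arm's pose matches it in both views.
- **Balls:** all three are inside the tray, at about (0.796, -0.122), (0.761, -0.122) and (0.690, -0.121) m.
- **Bystanders:** tape roll, carton and mug look unchanged against the first picture.
- **Arm:** the force reading was near zero after I backed off.

None of these checks failed. The arm blocked the scene camera during the pour, so I did not watch the balls fall or measure their speed; I only saw them at rest in the tray. The first time I set it on the mat, the pail landed about 22 mm off the mat's centre with its bail leaning slightly, which is inside the 50 mm limit.

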